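# Load the sample warmer

## Task

Raise the clear lid of the sample warmer to the green mark at 75 degrees, not as far as upright because the burette stand is behind it, and let go so that it stands there. Move the white-capped spent jar out of the warmer into the teal dish, and stand every blue-capped jar from the red bin upright in the warmer's chamber; the orange-capped jar stays standing in the bin. Then shut the lid fully, press the green start button, and leave everything else on the bench as it was.

Things in the scene. Friction and masses are not known exactly. Their poses are not given: they have to be found in the camera images.
- warmer: cream sample warmer, fixed to the bench. Origin: centre of the chamber on the bench; x away from the robot, y to the left. Chamber: open-topped box 200 mm (x) by 360 mm (y) outside, 75 mm high, walls and floor 6 mm. A console 80 mm wide joins its right (-y) end at the same height, with a small display and the start button. A grey disc at the left end of the hinge bears the green 75-degree mark.
- lid (a joint): opening angle (rad) of the warmer's lid: 0 shut, grows as the near edge rises, 1.31 (75 degrees) at the green mark, 1.57 upright, stop at 2.0. Clear plate 200 mm by 360 mm, 6 mm thick, grey edges, hinged on the far (+x) rim. The hinge is stiff (about 0.6 N m): the lid stays where it is left, even ajar, and has to be moved all the way. It can start slightly ajar.
- lid_handle (a point): middle of the lid's handle: a black round bar 10 mm thick and 100 mm long, parallel to the hinge, 45 mm beyond the lid's near edge in the lid's plane (245 mm from the hinge line), carried by a 10 mm bar at each end; the gap between bar and edge is 40 mm clear.
- lid_hinge (a point): middle of the lid's hinge line, 100 mm beyond the warmer's origin and 79 mm above the bench; its y axis is the hinge line; the frame turns with the lid.
- start (a joint): travel (m) of the round green start button, 28 mm across, on the console top: 0 out, 0.006 fully down at 5 N; it springs back. Counts as pressed beyond 0.0035.
- start_top (a point): centre of the start button's top face; it is pressed straight down.
- bin: red open bin, fixed: 280 mm (x) by 190 mm (y) by 34 mm high, walls and floor 4 mm; origin: centre of its underside. Holds the blue-capped jars and the orange-capped jar, standing about 88 mm apart (centres) in two columns.
- dish: teal round dish, loose, 0.3 kg: flat floor 5 mm thick and about 112 mm across inside, rim 140 mm across and 28 mm high; origin: centre of its underside.
- spent_jar: round amber-glass sample jar with a white screw cap: body 50 mm across and 32 mm high, cap 52 mm across and the top 20 mm, 52 mm tall in all, 110 g (up to a third more or less); origin: centre of its underside, z up its axis. It starts standing in the warmer's chamber.
- orange_jar: round amber-glass sample jar with an orange screw cap: body 50 mm across and 32 mm high, cap 52 mm across and the top 20 mm, 52 mm tall in all, 110 g (up to a third more or less); origin: centre of its underside, z up its axis. It stays in the bin.
- jar1: round amber-glass sample jar with a blue screw cap: body 50 mm across and 32 mm high, cap 52 mm across and the top 20 mm, 52 mm tall in all, 110 g (up to a third more or less); origin: centre of its underside, z up its axis. Starts standing in the bin; two to four of the four blue-capped jars are present.
- jar2: round amber-glass sample jar with a blue screw cap: body 50 mm across and 32 mm high, cap 52 mm across and the top 20 mm, 52 mm tall in all, 110 g (up to a third more or less); origin: centre of its underside, z up its axis. Starts standing in the bin; two to four of the four blue-capped jars are present.
- jar3: round amber-glass sample jar with a blue screw cap: body 50 mm across and 32 mm high, cap 52 mm across and the top 20 mm, 52 mm tall in all, 110 g (up to a third more or less); origin: centre of its underside, z up its axis. Starts standing in the bin; two to four of the four blue-capped jars are present.
- jar4: round amber-glass sample jar with a blue screw cap: body 50 mm across and 32 mm high, cap 52 mm across and the top 20 mm, 52 mm tall in all, 110 g (up to a third more or less); origin: centre of its underside, z up its axis. Starts standing in the bin; two to four of the four blue-capped jars are present.
- reagent: bystander: white bottle with orange cap, 72 mm across, 150 mm tall; origin under its centre.
- bluecap: bystander: large clear jar with blue cap, 80 mm across, 130 mm tall; origin under its centre.
- beaker: bystander: glass beaker, 70 mm across, 80 mm tall; origin under its centre.
- petri: bystander: clear round dish, 90 mm across, 30 mm high; origin under its centre.
- spatula: bystander: steel spatula 160 mm long, lying on the bench; origin under its middle.
There are look-alikes about, which are no part of the job. What is shaped like the jar2 but yellow is not meant.

How it is judged:
By the outcome, as a careful person would: the job done as asked, in the order asked, and still so for the second after the job is handed in, with the robot touching nothing.
Of jar1, jar2, jar3, jar4 only 2 to 4 are there at a start; the rules pass over those that are not, and their reading is None.
At some moment in a run one of jar1, jar2, jar3, jar4, dish may be knocked a few centimetres aside while the robot is not near it.
It also fails if it takes over 210 s, if anything falls off the work surface, if the arm or the gripper's body presses on something with over 40 N, if the wrist force passes 120 N, or if a joint passes its speed limit or range.

## Robot

A 6-joint arm with a two-finger parallel gripper is mounted at the origin on the work surface. World frame = base frame: x ahead of the robot, y to its left, z up, the work surface at z = 0. Lengths are in m, angles in rad, forces in N, time in s.
With the tool pointing down it reaches from about 0.25 to 0.725 m from the base axis. Payload 4 kg.
Tool frame: the origin (TCP) lies at the very end of the fingers, on their centre line; the grasp point (between the pads) lies 19 mm behind it; z points along the fingers, y is the line along which they close (so a half turn about z gives the same grasp; the last joint's range is limited). The gripper opens to 85 mm and grips with 20 to 120 N. Pads are 22 mm wide; open, the fingers measure 114 mm over their backs; the gripper's body (76 mm by 85 mm) begins 54 mm behind the grasp point. The pads swing forward as they close: fully open they stand 13 mm farther back than shut.
Start: joints at [1.345, 0.241, 0.005, 1.335, 0, 1.571], TCP at [0.112, 0.487, 0.231] pointing down, gripper open.
Joint ranges: [-2.72, 2.72], [-1.05, 1.87], [-1.09, 1.28], [-1.99, 2.15], [-1.42, 1.44], [-3.14, 3.14]. Speed limits (rad/s): [2.79, 2.79, 3.14, 3.14, 3.14, 3.14].

## Interface

Orientations are given as a unit quaternion [x, y, z, w].
In Python, from workcell import monitor, viewer, job gives the robot as it stands.
- The arm moves only by the tool arm_command, never from a script. Its argument "increments" is a list of rows, each an object of numbers: "dx", "dy", "dz": the shift along the tool's x, y, z in cm; "wx", "wy", "wz": the turn, a rotation vector about the tool's x, y, z in rad; "grip": the finger opening in cm, from 0 to 8.54. In form: [{"dx": .., "dy": .., "dz": .., "wx": .., "wy": .., "wz": .., "grip": ..}, ...]. A call has 1 to 10 rows; each row is the pose to reach, as a shift and turn from the pose commanded when the call began, along the tool's axes at that moment; what a row does not reach only later rows make up. A row lasts 1/10 s, in which the tool goes at most 50 mm and 8.59 degrees, less where a joint would pass 70% of its speed; a pose out of reach is approached as far as the arm can. A call with a gripper value outside its range is refused whole. The fingers move at their own pace and stop on an object; the grip force is fixed at half the most. Time passes only in rows, so rows that repeat a pose let the fingers close. It gives the time, the measured TCP pose, the force, the opening and the grip force at its end, in the units of the state.
- monitor.get_obs(): the state, without advancing time (a new reading comes with each control period).
- viewer.camera(name): name is "side" or "top"; returns (picture, depth): 400x640x3 uint8, red, green, blue; 400x640 float32, m along the optical axis (not along the pixel's ray), 0 where there is no reading.
- viewer.get_calibration(name): a dict with "fovy" (degrees; the focal length in pixels is half the picture's height over the tangent of half this angle, whatever the lens; pixels are square), "cx", "cy" (the principal point, pixels), "view" (4x4, takes a point from world to camera coordinates). Camera axes: x right, y up, looking along -z (the intrinsics and any distortion apply to the point x, -y, -z); pixel columns grow to the right and rows downward; lengths in m; the calibration is good to about 2 mm. A picture is of the moment at which its call begins. get_calibration takes no time and is no camera call.
- job.job_done(): hands the job in; it is judged then, once.
The state is a dict: "clock": time; "joint_pos": joint angles; "joint_vel": joint speeds; "tau": joint torques, N m; "eef_pos": TCP position; "tool_rot": TCP orientation; "ft_force": force on the tool from outside, world axes, zero at the start; "ft_torque": the same for the moment, N m; "grip_width": finger opening in m; "grasp_force": force on a finger pad.
Only numpy, scipy, OpenCV 4.12 (cv2) and the standard library are available. Lean on these libraries where they do the work, as an engineer would, in place of code of your own. Each camera call takes 0.05 s, during which the arm holds its last target. There are 200 camera calls.

## Working session

There is one attempt and no reset: what is moved stays moved. The work goes in short steps, Python scripts to look and compute and a tool call to move; the robot and the scene stay as the last step left them, time stands still between calls to the robot, and variables do not carry over. Pictures are saved under pics/ and viewed, at most 14 in all, crops included, and the job is handed in when it is done.

Besides the shell and the picture viewer there is one more tool, called after "Call:" in YAML: its name, and indented under it one key for each argument. arm_command: Moves the arm, as the interface text tells. Its arguments: {"type":"object","properties":{"increments":{"type":"array","items":{"type":"object","properties":{"dx":{"type":"number"},"dy":{"type":"number"},"dz":{"type":"number"},"wx":{"type":"number"},"wy":{"type":"number"},"wz":{"type":"number"},"grip":{"type":"number"}}}}},"required":["increments"]}

```bash
mkdir -p pics; ls; python3 - <<'E'
from workcell import monitor, viewer, job
import cv2
for n in("top","side"):
    p,d=viewer.camera(n); cv2.imwrite(f"pics/{n}0.png",p[:,:,::-1]); c=viewer.get_calibration(n); print(n,c,(d>0).mean())
print(monitor.get_obs())
E
```

```text
pics
top {'fovy': 47.877484276354835, 'cx': 317.00663693174414, 'cy': 191.02646242265183, 'view': array([[-0.02022718, -0.99965272, -0.0168907 ,  0.01273977],
       [ 0.99097328, -0.02228519,  0.13219429, -0.53646994],
       [-0.13252479, -0.01406432,  0.9910799 , -1.27020593],
       [ 0.        ,  0.        ,  0.        ,  1.        ]])} 0.995765625
side {'fovy': 45.37217783208972, 'cx': 309.3553858267802, 'cy': 199.00941820956817, 'view': array([[ 0.89173528, -0.45248178, -0.00827226, -0.4785478 ],
       [ 0.24472182,  0.46675219,  0.84985506, -0.21477535],
       [-0.38068284, -0.75987014,  0.52695156, -1.13801771],
       [ 0.        ,  0.        ,  0.        ,  1.        ]])} 0.99586328125
{'clock': 0.1, 'joint_pos': array([ 1.34501991e+00,  2.41352152e-01,  3.86230919e-03,  1.33519803e+00,
       -3.39407593e-06,  1.57080863e+00]), 'joint_vel': array([ 0.00081766, -0.00174326,  0.00320713,  0.00037341, -0.00028759,
       -0.00094243]), 'tau': array([-2.58373093e-04, -3.73139012e+01,  2.53009307e+01,  1.08670964e-02,
        4.87160912e-05,  1.53085992e-06]), 'eef_pos': array([0.11180644, 0.48676092, 0.23049601]), 'tool_rot': array([ 1.12654647e-01,  9.93633753e-01, -9.39947123e-04, -1.04848235e-04]), 'ft_force': array([-0.03458608,  0.71548283,  0.14770246]), 'ft_torque': array([-0.09001246,  0.02354572,  0.03326517]), 'grasp_force': 0.0, 'grip_width': 0.08486839158358858}
```

View pics/top0.png

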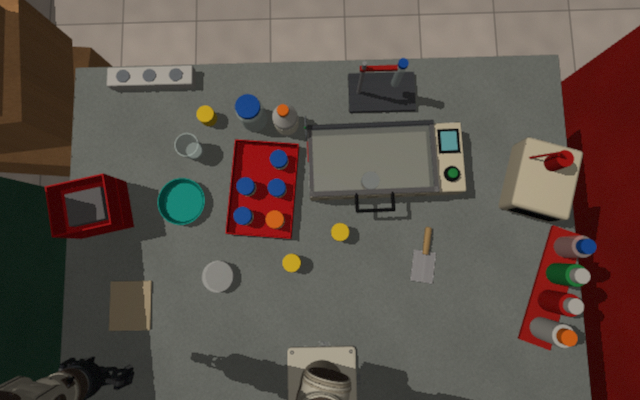

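View pics/side0.png

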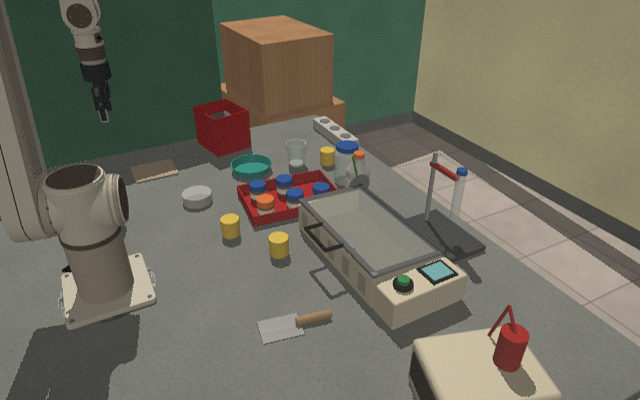

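The top view shows the warmer around (370,160), with its handle at (375,203), its button at (452,173), and the spent jar faint through the lid at (371,181). The bin is at (265,190) with blue caps at (279,159), (246,186), (277,187) and (243,216), and orange at (274,219). The dish is at (182,202). The yellow look-alikes are at (205,114), (340,232) and (291,263).

```bash
cat > h.py <<'E'
from workcell import monitor, viewer, job
import cv2, numpy as np
from scipy.spatial.transform import Rotation as R
C={n:viewer.get_calibration(n) for n in("top","side")}
def f(n): return 200/np.tan(np.radians(C[n]["fovy"])/2)
def ray(n,u,v):
    V=C[n]["view"]; d=np.array([(u-C[n]["cx"])/f(n),-(v-C[n]["cy"])/f(n),-1.]); 
    return -V[:3,:3].T@V[:3,3], V[:3,:3].T@d
def onz(n,u,v,z):
    o,d=ray(n,u,v); return o+d*(z-o[2])/d[2]
def dep(n,u,v,D):
    o,d=ray(n,u,v); z=np.median(D[int(v)-1:int(v)+2,int(u)-1:int(u)+2]); return o+d*z
def proj(n,p):
    q=C[n]["view"]@np.append(p,1); return C[n]["cx"]+f(n)*q[0]/-q[2], C[n]["cy"]-f(n)*q[1]/-q[2]
def blobs(p,h0,h1,s=120,v=60,amin=20):
    H=cv2.cvtColor(p,cv2.COLOR_RGB2HSV); m=cv2.inRange(H,(h0,s,v),(h1,255,255))
    k,l,st,c=cv2.connectedComponentsWithStats(m); return [(c[i].round(1),st[i,4],st[i,:4]) for i in range(1,k) if st[i,4]>=amin]
def state():
    o=monitor.get_obs(); return o
def tool(p):  # world point -> shift in cm along the tool axes now
    o=monitor.get_obs(); return (R.from_quat(o["tool_rot"]).inv().apply(np.array(p)-o["eef_pos"])*100).round(2)
E
python3 - <<'E'
from h import *
np.set_printoptions(precision=4,suppress=True)
p,D=viewer.camera("top")
for nm,a in(("blue",(100,130)),("teal",(80,98)),("orange",(5,16)),("green",(50,78)),("yellow",(18,30))):
    for c,A,bb in blobs(p,*a): print(nm,c,A,bb,dep("top",*c,D),onz("top",*c,.056))
for nm,u,v in(("bench",220,340),("bench",480,100),("hand",375,210),("handL",362,208),("handR",389,207),("jar",371,181),("floor",340,160),("lidnear",330,196),("rimNL",310,196),("rimNR",436,193),("rimFL",308,125),("rimFR",433,123),("console",460,140),("console2",463,186)):
    print(nm,dep("top",u,v,D))
q=p[105:225,295:480]; cv2.imwrite("pics/c1.png",cv2.resize(q,None,fx=4.3,fy=4.3,interpolation=cv2.INTER_CUBIC)[:,:,::-1])
E
```

```text
blue [402.7  62.8] 80 [398  58  10  10] [ 0.8387 -0.2281  0.2234] [ 0.9105 -0.26    0.056 ]
blue [247.1 106. ] 477 [235  94  25  25] [0.7659 0.1886 0.1286] [0.7902 0.2011 0.056 ]
blue [278.3 158.4] 236 [270 150  17  18] [0.6318 0.1109 0.0542] [0.6314 0.1108 0.056 ]
blue [245.1 185.7] 243 [236 178  19  17] [0.554  0.2068 0.0554] [0.5539 0.2067 0.056 ]
blue [276.4 187.2] 248 [268 179  18  18] [0.5476 0.117  0.0556] [0.5476 0.1169 0.056 ]
blue [242.3 215.3] 250 [233 207  19  18] [0.4692 0.2148 0.0551] [0.4691 0.2146 0.056 ]
blue [586. 246.] 250 [576 239  20  15] [ 0.363  -0.6979  0.136 ] [ 0.363  -0.7436  0.056 ]
teal [182.9 201.5] 1539 [157 178  48  47] [0.5183 0.401  0.0052] [0.5123 0.385  0.056 ]
orange [11.2 65. ] 2218 [  0   0  23 126] [ 0.9985  1.0122 -0.0834] [0.9359 0.9106 0.056 ]
orange [80.3 57.4] 368 [72 47 19 34] [ 1.1734  0.9699 -0.4172] [0.9541 0.7026 0.056 ]
orange [282.5 109.9] 124 [277 104  12  13] [0.7459 0.0889 0.1481] [0.7757 0.0972 0.056 ]
orange [ 14.1 127.5] 29 [  8 124  13   9] [ 0.7975  1.0199 -0.129 ] [0.7425 0.8884 0.056 ]
orange [ 41.1 154.3] 1362 [  0 127  7
[... 539 characters left out ...]
7 [331 223  19  18] [ 0.4173 -0.061   0.052 ] [ 0.4172 -0.0609  0.056 ]
yellow [427.3 232. ] 25 [425 228   6  10] [ 0.4124 -0.3151  0.0171] [ 0.4109 -0.3063  0.056 ]
yellow [291.2 262.4] 280 [282 254  19  18] [0.334  0.0777 0.0501] [0.3342 0.0772 0.056 ]
bench [0.1178 0.2877 0.0021]
bench [ 0.8096 -0.4997 -0.0002]
hand [ 0.4726 -0.1576  0.0953]
handL [ 0.4877 -0.1303  0.0004]
handR [ 0.489  -0.2101  0.0001]
jar [ 0.5542 -0.1502  0.0894]
floor [ 0.6165 -0.0658  0.0852]
lidnear [ 0.5147 -0.0352  0.0894]
rimNL [0.5162 0.0203 0.0875]
rimNR [ 0.5197 -0.3347  0.0637]
rimFL [ 0.7446  0.0251 -0.0006]
rimFR [ 0.7166 -0.3315  0.0865]
console [ 0.6685 -0.4083  0.0743]
console2 [ 0.5365 -0.4086  0.0738]
```

View pics/c1.png

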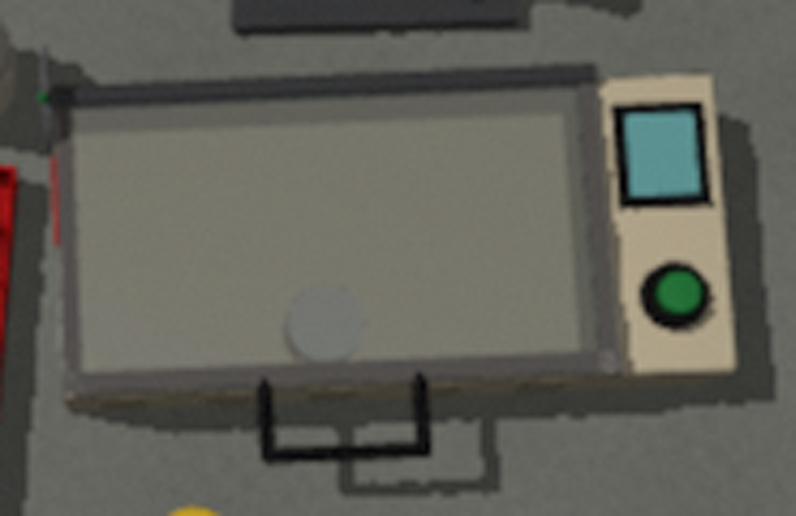

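The enlarged crop shows the lid nearly shut, with the handle bar along crop (265,455)–(425,448). The spent jar's white cap is at crop (325,322), the button at (680,293), and the green mark at (43,97).

```bash
python3 - <<'E'
from h import *
np.set_printoptions(precision=4,suppress=True)
p,D=viewer.camera("top")
cr=lambda u,v:(295+(u+.5)/4.3-.5,105+(v+.5)/4.3-.5)
# lid plane
P=np.array([dep("top",*cr(u,v),D) for u in range(100,560,20) for v in range(140,340,20)])
A=np.c_[P[:,:2],np.ones(len(P))]; w=np.ones(len(P),bool)
for _ in range(4):
    s=np.linalg.lstsq(A[w],P[w,2],rcond=None)[0]; r=P[:,2]-A@s; w=abs(r)<.004
print("plane",s,w.mean(),"angle",np.hypot(*s[:2]))
a,b=onz("top",*cr(735,372),.075),onz("top",*cr(710,75),.075); print("console R edge",a,b,b-a,np.arctan2((b-a)[1],(b-a)[0]))
a,b=onz("top",*cr(68,387),.087),onz("top",*cr(620,362),.087); print("lid near",a,b,a-b,np.arctan2((a-b)[1],(a-b)[0])-np.pi/2)
a,b=onz("top",*cr(60,87),.08),onz("top",*cr(595,66),.08); print("hinge",a,b,np.arctan2((a-b)[1],(a-b)[0])-np.pi/2)
for u,v in((267,455),(345,452),(425,448)): print("handle",onz("top",*cr(u,v),.095),dep("top",*cr(u,v),D))
print("spent",onz("top",*cr(325,322),.058)); print("btn",onz("top",*cr(680,293),.085),dep("top",*cr(680,293),D))
c=blobs(p,80,98)[0][2]; m=cv2.inRange(cv2.cvtColor(p,cv2.COLOR_RGB2HSV),(80,110,40),(98,255,255)); m[:,215:]=0
ct=max(cv2.findContours(m,0,1)[0],key=cv2.contourArea); (u,v),r=cv2.minEnclosingCircle(ct); print("dish",u,v,r,onz("top",u,v,.028))
E
```

```text
plane [-0.0483  0.0001  0.116 ] 1.0 angle 0.04834962432210559
console R edge [ 0.5217 -0.4144  0.075 ] [ 0.7207 -0.4105  0.075 ] [0.199  0.0039 0.    ] 0.01937262998546969
lid near [0.5201 0.0191 0.087 ] [ 0.5284 -0.3373  0.087 ] [-0.0083  0.3563  0.    ] 0.02325363447767348
hinge [0.7219 0.0209 0.08  ] [ 0.7273 -0.3336  0.08  ] 0.015301353219065561
handle [ 0.4725 -0.1075  0.095 ] [ 0.4726 -0.1076  0.0939]
handle [ 0.4733 -0.1573  0.095 ] [ 0.4736 -0.1576  0.0919]
handle [ 0.4748 -0.2083  0.095 ] [ 0.4748 -0.2083  0.0947]
spent [ 0.5634 -0.1514  0.058 ]
btn [ 0.5729 -0.3791  0.085 ] [ 0.5713 -0.3763  0.0946]
dish 180.31468200683594 200.3986053466797 24.212867736816406 [0.519  0.4015 0.028 ]
```

```bash
cat >> h.py <<'E'
PSI=.019; HINGE=np.array([.7178,-.1528,.079]); EX=np.array([np.cos(PSI),np.sin(PSI),0]); EY=np.array([-np.sin(PSI),np.cos(PSI),0]); EZ=np.array([0,0,1.])
def Rx(tau):  # fingers close along warmer x, tool tilted tau forward from straight down
    z=np.sin(tau)*EX-np.cos(tau)*EZ; y=np.cos(tau)*EX+np.sin(tau)*EZ; return R.from_matrix(np.c_[np.cross(y,z),y,z])
def Ryaw(a):  # straight down, closing line at angle a from world x
    z=-EZ; y=np.array([np.cos(a),np.sin(a),0]); return R.from_matrix(np.c_[np.cross(y,z),y,z])
def go(p,Rg,g=None,base=None):
    if base is None: o=monitor.get_obs(); base=(o["eef_pos"],R.from_quat(o["tool_rot"]))
    d=base[1].inv().apply(np.array(p)-base[0])*100; w=(base[1].inv()*Rg).as_rotvec()
    print("d %.2f %.2f %.2f  w %.3f %.3f %.3f"%(*d,*w), g or "")
def handle(th): return HINGE+.245*(-np.cos(th)*EX+np.sin(th)*EZ)
def grasp(th,tau,back=0.): # TCP so that the pads hold the bar
    Rg=Rx(tau); return handle(th)+Rg.apply([0,0,.017-back]),Rg
def st():
    o=monitor.get_obs(); print("t",o["clock"],"p",o["eef_pos"].round(4),"z",R.from_quat(o["tool_rot"]).as_matrix()[:,2].round(3),"y",R.from_quat(o["tool_rot"]).as_matrix()[:,1].round(3),"F",o["ft_force"].round(1),"g",round(o["grip_width"],4),round(o["grasp_force"],1),"q",o["joint_pos"].round(2))
E
python3 - <<'E'
from h import *
st(); print(handle(.048))
p,Rg=grasp(.048,.785,.07); print(p); go(p,Rg)
go([.42,-.05,.26],Rg)
E
```

```text
t 0.2 p [0.1119 0.4869 0.2308] z [-0.    -0.001 -1.   ] y [ 0.224  0.975 -0.001] F [0.3 0.4 0.1] g 0.0856 0.0 q [ 1.34  0.24  0.    1.34 -0.    1.57]
[ 0.47312636 -0.15744936  0.09075548]
[ 0.43567138 -0.15816109  0.12824706]
d -46.00 -55.61 10.32  w -0.665 -0.518 1.253 
d -42.05 -45.43 -2.87  w -0.665 -0.518 1.253
```

Call:
arm_command:
  increments:
    - {"dx": -42,"dy": -45.4,"dz": -2.9,"wx": -0.665,"wy": -0.518,"wz": 1.253,"grip": 3.2}
    - {"dx": -42,"dy": -45.4,"dz": -2.9,"wx": -0.665,"wy": -0.518,"wz": 1.253,"grip": 3.2}
    - {"dx": -42,"dy": -45.4,"dz": -2.9,"wx": -0.665,"wy": -0.518,"wz": 1.253,"grip": 3.2}
    - {"dx": -42,"dy": -45.4,"dz": -2.9,"wx": -0.665,"wy": -0.518,"wz": 1.253,"grip": 3.2}
    - {"dx": -42,"dy": -45.4,"dz": -2.9,"wx": -0.665,"wy": -0.518,"wz": 1.253,"grip": 3.2}
    - {"dx": -42,"dy": -45.4,"dz": -2.9,"wx": -0.665,"wy": -0.518,"wz": 1.253,"grip": 3.2}
    - {"dx": -42,"dy": -45.4,"dz": -2.9,"wx": -0.665,"wy": -0.518,"wz": 1.253,"grip": 3.2}
    - {"dx": -42,"dy": -45.4,"dz": -2.9,"wx": -0.665,"wy": -0.518,"wz": 1.253,"grip": 3.2}
    - {"dx": -42,"dy": -45.4,"dz": -2.9,"wx": -0.665,"wy": -0.518,"wz": 1.253,"grip": 3.2}
    - {"dx": -42,"dy": -45.4,"dz": -2.9,"wx": -0.665,"wy": -0.518,"wz": 1.253,"grip": 3.2}

```text
clock: 1.2
eef_pos: [0.3604, 0.0526, 0.2554]
tool_rot: [0.645, 0.661, 0.274, 0.268]
ft_force: [1.2, 1.0, -0.3]
grip_width: 0.032
grasp_force: 0.0
```

```bash
python3 - <<'E'
from h import *
st()
p,Rg=grasp(.048,.785,.07); print(p); go(p,Rg)
E
```

```text
t 1.2 p [0.3604 0.0526 0.2554] z [ 0.707  0.017 -0.707] y [0.707 0.018 0.707] F [ 1.2  1.  -0.3] g 0.032 0.0 q [ 0.31 -0.65 -0.9   0.55 -0.2   1.78]
[ 0.43567138 -0.15816109  0.12824706]
d -21.25 -4.05 13.95  w 0.001 -0.004 0.004
```

Call:
arm_command:
  increments:
    - {"dx": -21.2,"dy": -4.0,"dz": 13.9,"wx": 0,"wy": -0.004,"wz": 0.004,"grip": 3.2}
    - {"dx": -21.2,"dy": -4.0,"dz": 13.9,"wx": 0,"wy": -0.004,"wz": 0.004,"grip": 3.2}
    - {"dx": -21.2,"dy": -4.0,"dz": 13.9,"wx": 0,"wy": -0.004,"wz": 0.004,"grip": 3.2}
    - {"dx": -21.2,"dy": -4.0,"dz": 13.9,"wx": 0,"wy": -0.004,"wz": 0.004,"grip": 3.2}
    - {"dx": -21.2,"dy": -4.0,"dz": 13.9,"wx": 0,"wy": -0.004,"wz": 0.004,"grip": 3.2}
    - {"dx": -21.2,"dy": -4.0,"dz": 13.9,"wx": 0,"wy": -0.004,"wz": 0.004,"grip": 3.2}
    - {"dx": -21.2,"dy": -4.0,"dz": 13.9,"wx": 0,"wy": -0.004,"wz": 0.004,"grip": 3.2}
    - {"dx": -21.2,"dy": -4.0,"dz": 13.9,"wx": 0,"wy": -0.004,"wz": 0.004,"grip": 3.2}
    - {"dx": -21.2,"dy": -4.0,"dz": 13.9,"wx": 0,"wy": -0.004,"wz": 0.004,"grip": 3.2}

```text
clock: 2.1
eef_pos: [0.4354, -0.1554, 0.1286]
tool_rot: [0.646, 0.662, 0.271, 0.267]
ft_force: [-0.2, -0.6, -0.3]
grip_width: 0.0323
grasp_force: 0.0
```

```bash
python3 - <<'E'
from h import *
st()
p,Rg=grasp(.048,.785); go(p,Rg)
im,D=viewer.camera("side"); cv2.imwrite("pics/s1.png",cv2.resize(im[120:320,220:480],None,fx=3,fy=3)[:,:,::-1])
E
```

```text
t 2.1 p [ 0.4354 -0.1554  0.1286] z [ 0.704  0.014 -0.71 ] y [0.71  0.018 0.704] F [-0.2 -0.6 -0.3] g 0.0323 0.0 q [-0.62 -0.06 -0.99 -0.03  0.44  1.08]
d -0.28 0.02 7.04  w -0.004 -0.001 0.005
```

View pics/s1.png

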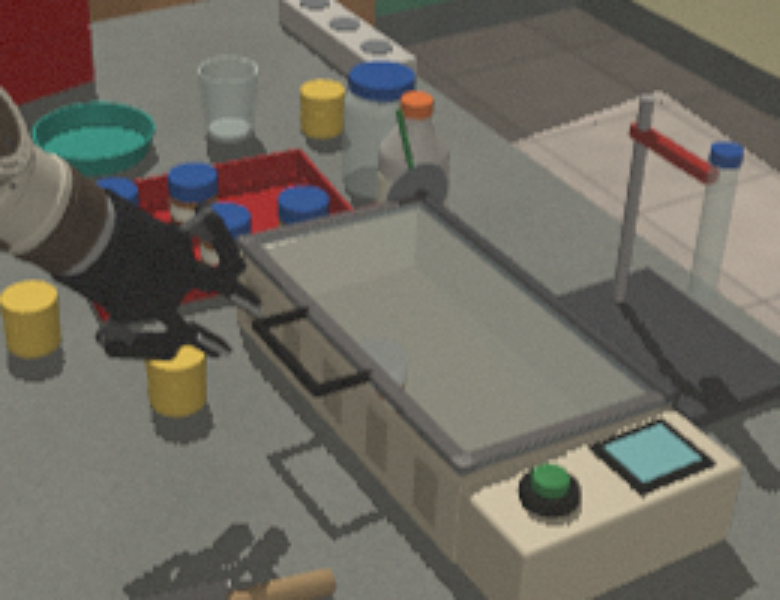

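The gripper hangs at crop (190,280), tilted and lined up with the handle bar at crop (300,360). It can go in along the tool axis and grip.

Call:
arm_command:
  increments:
    - {"dx": -0.1,"dy": 0,"dz": 3.5,"grip": 3.2}
    - {"dx": -0.2,"dy": 0,"dz": 7.0,"grip": 3.2}
    - {"dx": -0.2,"dy": 0,"dz": 7.0,"grip": 3.2}
    - {"dx": -0.2,"dy": 0,"dz": 7.0,"grip": 0.5}
    - {"dx": -0.2,"dy": 0,"dz": 7.0,"grip": 0.5}
    - {"dx": -0.2,"dy": 0,"dz": 7.0,"grip": 0.5}
    - {"dx": -0.2,"dy": 0,"dz": 7.0,"grip": 0.5}
    - {"dx": -0.2,"dy": 0,"dz": 7.0,"grip": 0.5}

```text
validation failed for argument at $.in...
```

```bash
python3 - <<'E'
from h import *
st()
o=monitor.get_obs(); b=(o["eef_pos"],R.from_quat(o["tool_rot"]))
p0,R0=grasp(.048,.785); off=b[0]-p0; print(off)
# arc .048 -> 1.29 with tau .785 -> 0 in 20 rows, second ten relative to row 10
def arc(u): 
    th=.048+u*(1.30-.048); tau=.785*(1-u); p,Rg=grasp(th,tau); return p+off*(1-u),Rg
for u in np.arange(.05,.51,.05): go(*arc(u),"",b)
b2=arc(.5); print()
for u in np.arange(.55,1.01,.05): go(*arc(u),"",b2)
E
```

```text
t 2.15 p [ 0.4356 -0.1552  0.1291] z [ 0.704  0.014 -0.71 ] y [0.709 0.019 0.704] F [-0.6  0.9 -0.4] g 0.0319 0.0 q [-0.62 -0.06 -0.99 -0.03  0.44  1.08]
[-0.0495197   0.00199806  0.05038626]
d -0.02 1.09 -0.65  w 0.036 -0.001 0.006 
d -0.04 2.25 -1.22  w 0.075 -0.001 0.006 
d -0.06 3.46 -1.72  w 0.114 -0.001 0.006 
d -0.08 4.72 -2.14  w 0.154 -0.001 0.006 
d -0.11 6.03 -2.48  w 0.193 -0.001 0.006 
d -0.13 7.37 -2.73  w 0.232 -0.000 0.006 
d -0.15 8.76 -2.90  w 0.271 -0.000 0.006 
d -0.17 10.17 -2.98  w 0.311 -0.000 0.006 
d -0.20 11.60 -2.97  w 0.350 -0.000 0.006 
d -0.22 13.06 -2.86  w 0.389 0.000 0.006 

d -0.01 1.43 -0.37  w 0.039 -0.000 -0.000 
d -0.03 2.90 -0.66  w 0.079 -0.000 0.000 
d -0.04 4.41 -0.86  w 0.118 0.000 -0.000 
d -0.06 5.95 -0.98  w 0.157 -0.000 -0.000 
d -0.07 7.51 -1.00  w 0.196 -0.000 0.000 
d -0.09 9.09 -0.93  w 0.236 0.000 -0.000 
d -0.10 10.68 -0.77  w 0.275 -0.000 -0.000 
d -0.12 12.28 -0.51  w 0.314 0.000 -0.000 
d -0.13 13.89 -0.17  w 0.353 -0.000 0.000 
d -0.15 15.48 0.28  w 0.393 -0.000 0.000
```

The call was refused, perhaps because the turn fields were missing. I'll send complete rows.

Call:
arm_command:
  increments:
    - {"dx": -0.1,"dy": 0,"dz": 3.5,"wx": 0,"wy": 0,"wz": 0,"grip": 3.2}
    - {"dx": -0.2,"dy": 0,"dz": 7.0,"wx": 0,"wy": 0,"wz": 0,"grip": 3.2}
    - {"dx": -0.2,"dy": 0,"dz": 7.0,"wx": 0,"wy": 0,"wz": 0,"grip": 3.2}
    - {"dx": -0.2,"dy": 0,"dz": 7.0,"wx": 0,"wy": 0,"wz": 0,"grip": 0.5}
    - {"dx": -0.2,"dy": 0,"dz": 7.0,"wx": 0,"wy": 0,"wz": 0,"grip": 0.5}
    - {"dx": -0.2,"dy": 0,"dz": 7.0,"wx": 0,"wy": 0,"wz": 0,"grip": 0.5}
    - {"dx": -0.2,"dy": 0,"dz": 7.0,"wx": 0,"wy": 0,"wz": 0,"grip": 0.5}
    - {"dx": -0.2,"dy": 0,"dz": 7.0,"wx": 0,"wy": 0,"wz": 0,"grip": 0.5}

```text
clock: 2.95
eef_pos: [0.4844, -0.1562, 0.0796]
tool_rot: [0.646, 0.662, 0.272, 0.267]
ft_force: [-3.4, 5.2, 0.6]
grip_width: 0.0078
grasp_force: 59.1
```

```bash
python3 - <<'E'
from h import *
st()
o=monitor.get_obs(); b=(o["eef_pos"],R.from_quat(o["tool_rot"]))
p0,R0=grasp(.048,.785); off=b[0]-p0; print(off)
def arc(u): 
    th=.048+u*(1.30-.048); tau=.785*(1-u); p,Rg=grasp(th,tau); return p+off*(1-u),Rg
for u in np.arange(.05,.51,.05): go(*arc(u),"",b)
E
```

```text
t 2.95 p [ 0.4844 -0.1562  0.0796] z [ 0.705  0.016 -0.709] y [0.709 0.018 0.705] F [-3.4  5.2  0.6] g 0.0078 59.1 q [-0.54  0.17 -0.98 -0.28  0.38  1.15]
[-0.000732    0.00103899  0.00087554]
d -0.01 1.10 -0.99  w 0.036 -0.002 0.004 
d -0.02 2.25 -1.92  w 0.076 -0.002 0.004 
d -0.02 3.46 -2.76  w 0.115 -0.002 0.004 
d -0.03 4.73 -3.53  w 0.154 -0.002 0.005 
d -0.04 6.04 -4.22  w 0.193 -0.002 0.005 
d -0.05 7.38 -4.82  w 0.233 -0.002 0.005 
d -0.06 8.77 -5.33  w 0.272 -0.002 0.005 
d -0.07 10.18 -5.75  w 0.311 -0.002 0.005 
d -0.08 11.62 -6.09  w 0.350 -0.001 0.005 
d -0.10 13.07 -6.33  w 0.390 -0.001 0.005
```

Call:
arm_command:
  increments:
    - {"dx": 0,"dy": 1.1,"dz": -0.99,"wx": 0.036,"wy": 0,"wz": 0,"grip": 0.5}
    - {"dx": -0.02,"dy": 2.25,"dz": -1.92,"wx": 0.076,"wy": 0,"wz": 0,"grip": 0.5}
    - {"dx": -0.02,"dy": 3.46,"dz": -2.76,"wx": 0.115,"wy": 0,"wz": 0,"grip": 0.5}
    - {"dx": -0.03,"dy": 4.73,"dz": -3.53,"wx": 0.154,"wy": 0,"wz": 0,"grip": 0.5}
    - {"dx": -0.04,"dy": 6.04,"dz": -4.22,"wx": 0.193,"wy": 0,"wz": 0,"grip": 0.5}
    - {"dx": -0.05,"dy": 7.38,"dz": -4.82,"wx": 0.233,"wy": 0,"wz": 0,"grip": 0.5}
    - {"dx": -0.06,"dy": 8.77,"dz": -5.33,"wx": 0.272,"wy": 0,"wz": 0,"grip": 0.5}
    - {"dx": -0.07,"dy": 10.18,"dz": -5.75,"wx": 0.311,"wy": 0,"wz": 0,"grip": 0.5}
    - {"dx": -0.08,"dy": 11.62,"dz": -6.09,"wx": 0.35,"wy": 0,"wz": 0,"grip": 0.5}
    - {"dx": -0.1,"dy": 13.07,"dz": -6.33,"wx": 0.39,"wy": 0,"wz": 0,"grip": 0.5}

```text
clock: 3.95
eef_pos: [0.5298, -0.1554, 0.2144]
tool_rot: [0.686, 0.702, 0.136, 0.133]
ft_force: [-3.1, 3.4, -4.8]
grip_width: 0.0077
grasp_force: 60.8
```

```bash
python3 - <<'E'
from h import *
st()
def arc(u): 
    th=.048+u*(1.30-.048); tau=.785*(1-u); return grasp(th,tau)
b=arc(.5); o=monitor.get_obs(); print(o["eef_pos"]-b[0])
b=(o["eef_pos"],R.from_quat(o["tool_rot"]))
for u in np.arange(.55,1.01,.05): go(*arc(u),"",b)
E
```

```text
t 3.95 p [ 0.5298 -0.1554  0.2144] z [ 0.374  0.008 -0.928] y [0.927 0.02  0.374] F [-3.1  3.4 -4.8] g 0.0077 60.8 q [-0.36  0.09 -0.3   0.82  0.14  1.21]
[-0.00315814  0.00092234 -0.00175505]
d -0.10 1.65 -0.76  w 0.030 -0.001 0.003 
d -0.10 2.98 -1.39  w 0.069 -0.001 0.003 
d -0.11 4.35 -1.93  w 0.108 -0.001 0.003 
d -0.11 5.75 -2.38  w 0.147 -0.001 0.003 
d -0.11 7.18 -2.75  w 0.187 -0.001 0.003 
d -0.12 8.63 -3.02  w 0.226 -0.001 0.003 
d -0.12 10.09 -3.20  w 0.265 -0.001 0.003 
d -0.13 11.55 -3.29  w 0.304 -0.001 0.003 
d -0.13 13.02 -3.28  w 0.344 -0.001 0.003 
d -0.13 14.49 -3.18  w 0.383 -0.001 0.003
```

Call:
arm_command:
  increments:
    - {"dx": 0,"dy": 1.35,"dz": -0.7,"wx": 0.03,"wy": 0,"wz": 0,"grip": 0.5}
    - {"dx": 0,"dy": 2.7,"dz": -1.35,"wx": 0.069,"wy": 0,"wz": 0,"grip": 0.5}
    - {"dx": -0.02,"dy": 4.05,"dz": -1.9,"wx": 0.108,"wy": 0,"wz": 0,"grip": 0.5}
    - {"dx": -0.03,"dy": 5.45,"dz": -2.35,"wx": 0.147,"wy": 0,"wz": 0,"grip": 0.5}
    - {"dx": -0.04,"dy": 6.88,"dz": -2.73,"wx": 0.187,"wy": 0,"wz": 0,"grip": 0.5}
    - {"dx": -0.05,"dy": 8.33,"dz": -3.0,"wx": 0.226,"wy": 0,"wz": 0,"grip": 0.5}
    - {"dx": -0.06,"dy": 9.8,"dz": -3.18,"wx": 0.265,"wy": 0,"wz": 0,"grip": 0.5}
    - {"dx": -0.07,"dy": 11.25,"dz": -3.27,"wx": 0.304,"wy": 0,"wz": 0,"grip": 0.5}
    - {"dx": -0.08,"dy": 12.7,"dz": -3.27,"wx": 0.344,"wy": 0,"wz": 0,"grip": 0.5}
    - {"dx": -0.1,"dy": 14.2,"dz": -3.17,"wx": 0.383,"wy": 0,"wz": 0,"grip": 0.5}

```text
clock: 4.95
eef_pos: [0.6513, -0.1532, 0.3005]
tool_rot: [0.699, 0.715, 0.002, 0.002]
ft_force: [-4.0, 5.7, 0.2]
grip_width: 0.0081
grasp_force: 59.4
```

```bash
cat >> h.py <<'E'
def lidang():
    """lid angle from where the gripped bar must be, using the pads' grasp point"""
    o=monitor.get_obs(); b=o["eef_pos"]-R.from_quat(o["tool_rot"]).apply([0,0,.017]); v=b-HINGE
    print("bar ang",np.degrees(np.arctan2(v[2],-v@EX)),"r",np.hypot(v[2],v@EX))
E
python3 - <<'E'
from h import *
st(); lidang()
p,Rg=grasp(1.309,0); go(p,Rg)
im,D=viewer.camera("side"); cv2.imwrite("pics/s2.png",cv2.resize(im[80:280,260:520],None,fx=3,fy=3,interpolation=2)[:,:,::-1])
E
```

```text
t 4.95 p [ 0.6513 -0.1532  0.3005] z [ 0.005  0.001 -1.   ] y [1.    0.023 0.005] F [-4.   5.7  0.2] g 0.0081 59.4 q [-0.23  0.6   0.73  1.7   0.    1.32]
bar ang 74.39896902944785 r 0.24759558647652607
d -0.08 0.31 0.18  w 0.005 -0.001 0.004
```

View pics/s2.png

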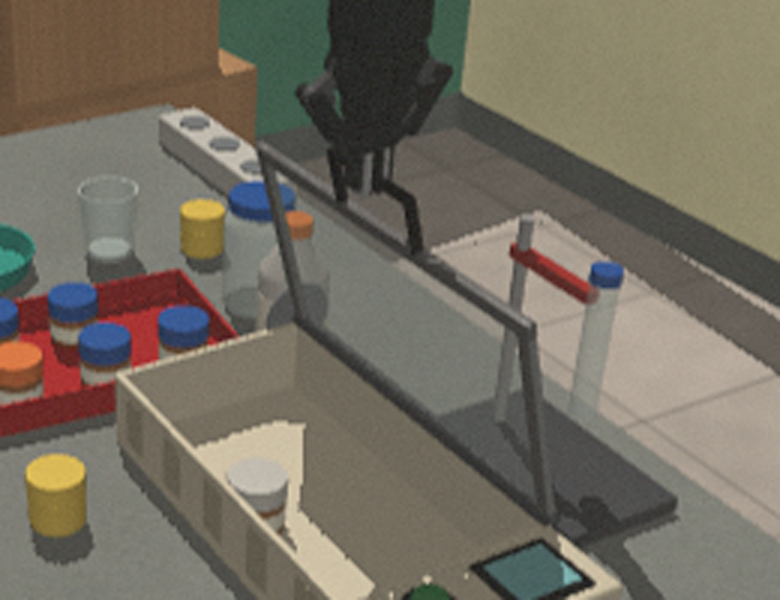

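The lid stands raised with the bar in the fingers at crop (365,180), and the spent jar's white cap shows at crop (258,480). Next I measure the lid angle from the plane's depth in the side view.

```bash
cat >> h.py <<'E'
def lidplane():
    im,D=viewer.camera("side"); P=[]
    for a in np.linspace(.15,.85,15):
        for b in np.linspace(.2,.8,10):
            t=np.array([285,170])*(1-a)+np.array([525,330])*a; q=np.array([310,320])*(1-a)+np.array([545,505])*a
            u,v=(t*(1-b)+q*b)/3+[260,80]; P.append(dep("side",u,v,D))
    P=np.array(P); X=(P-HINGE)@EX; Y=(P-HINGE)@EY; Z=P[:,2]; A=np.c_[Z,Y,np.ones(len(P))]; w=abs(X)<.12
    for _ in range(5):
        s=np.linalg.lstsq(A[w],X[w],rcond=None)[0]; w=abs(X-A@s)<.008
    print("lid deg",np.degrees(np.arctan2(1,-s[0])),"x at z=.079",s[0]*.079+s[2],w.mean(),"res",(X-A@s)[w].std())
E
python3 -c "
from h import *
lidplane();lidplane()"
```

```text
lid deg 75.07204566192628 x at z=.079 -0.003887772186420356 1.0 res 0.0009178750515947203
lid deg 75.04081667384912 x at z=.079 -0.003779197528124969 1.0 res 0.000880681432459563
```

Call:
arm_command:
  increments:
    - {"dx": 0,"dy": 0,"dz": 0,"wx": 0,"wy": 0,"wz": 0,"grip": 2.8}
    - {"dx": 0,"dy": 0,"dz": 0,"wx": 0,"wy": 0,"wz": 0,"grip": 2.8}
    - {"dx": 0,"dy": 0,"dz": 0,"wx": 0,"wy": 0,"wz": 0,"grip": 2.8}
    - {"dx": 0,"dy": 0,"dz": -2.5,"wx": 0,"wy": 0,"wz": 0,"grip": 2.8}
    - {"dx": 0,"dy": 0,"dz": -5,"wx": 0,"wy": 0,"wz": 0,"grip": 2.8}
    - {"dx": 0,"dy": -4,"dz": -7,"wx": 0,"wy": 0,"wz": 0,"grip": 6.5}
    - {"dx": 0,"dy": -9,"dz": -7,"wx": 0,"wy": 0,"wz": 0,"grip": 6.5}
    - {"dx": 0,"dy": -13,"dz": -7,"wx": 0,"wy": 0,"wz": 0,"grip": 6.5}
    - {"dx": 0,"dy": -18,"dz": -7,"wx": 0,"wy": 0,"wz": 0,"grip": 6.5}
    - {"dx": 0,"dy": -23,"dz": -7,"wx": 0,"wy": 0,"wz": 0,"grip": 6.5}

```text
clock: 6.1
eef_pos: [0.4196, -0.1602, 0.3674]
tool_rot: [0.699, 0.715, 0.002, 0.004]
ft_force: [1.1, 0.2, 0.6]
grip_width: 0.0651
grasp_force: 0.0
```

```bash
cat >> h.py <<'E'
def jars():
    p,D=viewer.camera("top"); 
    for nm,a in(("blue",(100,130)),("orange",(5,16)),("yellow",(18,30))):
        for c,A,bb in blobs(p,*a,amin=60):
            q=dep("top",*c,D)
            if q[2]<.075 and .25<q[0]<.75 and abs(q[1])<.45: print(nm,c,A,"z",q[2].round(4),onz("top",*c,q[2]).round(4))
    m=cv2.inRange(cv2.cvtColor(p,cv2.COLOR_RGB2HSV),(80,110,40),(98,255,255)); m[:,235:]=0
    (u,v),r=cv2.minEnclosingCircle(max(cv2.findContours(m,0,1)[0],key=cv2.contourArea)); print("dish",r,onz("top",u,v,.028).round(4))
    return p,D
E
python3 - <<'E'
from h import *
st(); lidplane(); p,D=jars()
# white cap in chamber: depth band
u0,v0=proj("top",[.563,-.151,.058]); print(u0,v0)
s=30; g=[(u,v) for u in range(int(u0)-s,int(u0)+s) for v in range(int(v0)-s,int(v0)+s)]
Q=np.array([dep("top",u,v,D) for u,v in g]); k=(Q[:,2]>.050)&(Q[:,2]<.066)&(Q[:,0]>.53)
print("spent",np.median(Q[k],0),Q[k].min(0),Q[k].max(0),k.sum())
cv2.imwrite("pics/t2.png",p[:,:,::-1])
E
```

```text
t 6.1 p [ 0.4196 -0.1602  0.3674] z [ 0.009 -0.004 -1.   ] y [1.    0.022 0.009] F [1.1 0.2 0.6] g 0.0651 0.0 q [-0.36  0.11  0.2   1.65 -0.    1.18]
lid deg 74.98814091453745 x at z=.079 -0.003551370791191836 1.0 res 0.0009763777433333696
blue [278.3 158.4] 238 z 0.0542 [0.6318 0.1109 0.0542]
blue [244.9 185.6] 246 z 0.057 [0.5541 0.2071 0.057 ]
blue [276.4 187.2] 245 z 0.0572 [0.5474 0.1168 0.0572]
blue [242.4 215.3] 249 z 0.0549 [0.4692 0.2145 0.0549]
orange [274.5 219.1] 298 z 0.057 [0.4563 0.123  0.057 ]
yellow [339.8 231.6] 278 z 0.0523 [ 0.4173 -0.061   0.0523]
yellow [291.2 262.4] 280 z 0.0497 [0.334  0.0777 0.0497]
dish 24.212867736816406 [0.519  0.4015 0.028 ]
370.04851645588866 179.6411783645404
spent [ 0.56157744 -0.15312901  0.05757165] [ 0.53635055 -0.17730036  0.05077311] [ 0.5861688  -0.12790081  0.05965166] 262
```

View pics/t2.png

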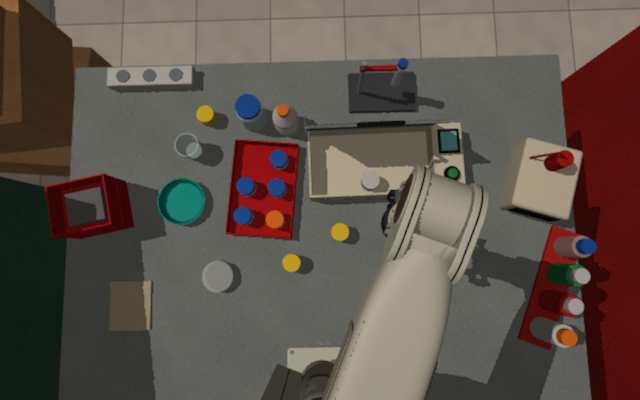

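Lid stands at 75.0° released. The only white cap in the chamber is at (370,181), which matches the spent jar; the clear disc at (217,277) is the petri dish. Going above the jar.

```bash
python3 - <<'E'
from h import *
go([.561,-.1525,.17],Ryaw(np.pi/2+.019))
E
```

```text
d 0.46 14.52 19.87  w 0.002 0.006 -1.571
```

Call:
arm_command:
  increments:
    - {"dx": 0.46,"dy": 3,"dz": 5,"wx": 0,"wy": 0,"wz": -0.15,"grip": 7}
    - {"dx": 0.46,"dy": 6,"dz": 10,"wx": 0,"wy": 0,"wz": -0.3,"grip": 7}
    - {"dx": 0.46,"dy": 9,"dz": 14,"wx": 0,"wy": 0,"wz": -0.45,"grip": 7}
    - {"dx": 0.46,"dy": 12,"dz": 18,"wx": 0,"wy": 0,"wz": -0.6,"grip": 7}
    - {"dx": 0.46,"dy": 14.5,"dz": 19.9,"wx": 0,"wy": 0,"wz": -0.75,"grip": 7}
    - {"dx": 0.46,"dy": 14.5,"dz": 19.9,"wx": 0,"wy": 0,"wz": -0.9,"grip": 7}
    - {"dx": 0.46,"dy": 14.5,"dz": 19.9,"wx": 0,"wy": 0,"wz": -1.05,"grip": 7}
    - {"dx": 0.46,"dy": 14.5,"dz": 19.9,"wx": 0,"wy": 0,"wz": -1.2,"grip": 7}
    - {"dx": 0.46,"dy": 14.5,"dz": 19.9,"wx": 0,"wy": 0,"wz": -1.35,"grip": 7}
    - {"dx": 0.46,"dy": 14.5,"dz": 19.9,"wx": 0,"wy": 0,"wz": -1.5,"grip": 7}

```text
clock: 7.2
eef_pos: [0.569, -0.1531, 0.1695]
tool_rot: [0.021, 1.0, -0.001, 0.004]
ft_force: [-1.0, -0.9, -0.4]
grip_width: 0.0698
grasp_force: 0.0
```

```bash
python3 - <<'E'
from h import *
st(); go([.561,-.1525,.027],Ryaw(np.pi/2+.019))
E
```

```text
t 7.2 p [ 0.569  -0.1531  0.1695] z [ 0.009 -0.003 -1.   ] y [ 0.043  0.999 -0.003] F [-1.  -0.9 -0.4] g 0.0698 0.0 q [-0.26  0.44  0.13  1.25 -0.   -0.22]
d 0.93 0.06 14.24  w -0.003 0.009 -0.062
```

Call:
arm_command:
  increments:
    - {"dx": 0.9,"dy": 0.05,"dz": 2,"wx": 0,"wy": 0.009,"wz": -0.06,"grip": 7}
    - {"dx": 0.9,"dy": 0.05,"dz": 6,"wx": 0,"wy": 0.009,"wz": -0.06,"grip": 7}
    - {"dx": 0.9,"dy": 0.05,"dz": 10,"wx": 0,"wy": 0.009,"wz": -0.06,"grip": 7}
    - {"dx": 0.9,"dy": 0.05,"dz": 13,"wx": 0,"wy": 0.009,"wz": -0.06,"grip": 7}
    - {"dx": 0.9,"dy": 0.05,"dz": 14.2,"wx": 0,"wy": 0.009,"wz": -0.06,"grip": 7}
    - {"dx": 0.9,"dy": 0.05,"dz": 14.2,"wx": 0,"wy": 0.009,"wz": -0.06,"grip": 7}
    - {"dx": 0.9,"dy": 0.05,"dz": 14.2,"wx": 0,"wy": 0.009,"wz": -0.06,"grip": 4.5}
    - {"dx": 0.9,"dy": 0.05,"dz": 14.2,"wx": 0,"wy": 0.009,"wz": -0.06,"grip": 4.5}
    - {"dx": 0.9,"dy": 0.05,"dz": 14.2,"wx": 0,"wy": 0.009,"wz": -0.06,"grip": 4.5}
    - {"dx": 0.9,"dy": 0.05,"dz": 14.2,"wx": 0,"wy": 0.009,"wz": -0.06,"grip": 4.5}

```text
clock: 8.2
eef_pos: [0.5625, -0.1526, 0.0295]
tool_rot: [-0.006, 1.0, -0.002, 0.002]
ft_force: [-0.3, -0.1, 6.9]
grip_width: 0.0502
grasp_force: 62.8
```

```bash
python3 - <<'E'
from h import *
st(); Rg=Ryaw(np.pi/2+.019)
go([.545,-.15,.24],Rg); go([.519,.4015,.24],Rg)
E
```

```text
t 8.2 p [ 0.5625 -0.1526  0.0295] z [ 0.003 -0.004 -1.   ] y [-0.011  1.    -0.004] F [-0.3 -0.1  6.9] g 0.0502 62.8 q [-0.26  0.56 -0.08  0.93 -0.   -0.27]
d 1.68 0.20 -21.06  w -0.004 0.003 -0.008 
d 3.65 55.38 -21.26  w -0.004 0.003 -0.008
```

Call:
arm_command:
  increments:
    - {"dx": 0.5,"dy": 0.1,"dz": -4,"wx": 0,"wy": 0,"wz": 0,"grip": 4.5}
    - {"dx": 1.5,"dy": 0.1,"dz": -9,"wx": 0,"wy": 0,"wz": 0,"grip": 4.5}
    - {"dx": 2,"dy": 0.2,"dz": -14,"wx": 0,"wy": 0,"wz": 0,"grip": 4.5}
    - {"dx": 2.5,"dy": 2,"dz": -18,"wx": 0,"wy": 0,"wz": 0,"grip": 4.5}
    - {"dx": 2.5,"dy": 6,"dz": -20,"wx": 0,"wy": 0,"wz": 0,"grip": 4.5}
    - {"dx": 2.8,"dy": 11,"dz": -20,"wx": 0,"wy": 0,"wz": 0,"grip": 4.5}
    - {"dx": 3,"dy": 16,"dz": -20,"wx": 0,"wy": 0,"wz": 0,"grip": 4.5}
    - {"dx": 3,"dy": 21,"dz": -20,"wx": 0,"wy": 0,"wz": 0,"grip": 4.5}
    - {"dx": 3.4,"dy": 26,"dz": -20,"wx": 0,"wy": 0,"wz": 0,"grip": 4.5}
    - {"dx": 3.6,"dy": 31,"dz": -20,"wx": 0,"wy": 0,"wz": 0,"grip": 4.5}

```text
clock: 9.2
eef_pos: [0.5206, 0.1595, 0.227]
tool_rot: [-0.006, 1.0, -0.001, -0.0]
ft_force: [0.6, -0.2, -0.2]
grip_width: 0.0504
grasp_force: 62.9
```

```bash
python3 - <<'E'
from h import *
st(); Rg=Ryaw(np.pi/2+.019); jars(); lidplane()
go([.519,.4015,.2],Rg)
E
```

```text
t 9.2 p [0.5206 0.1595 0.227 ] z [-0.001 -0.002 -1.   ] y [-0.011  1.    -0.002] F [ 0.6 -0.2 -0.2] g 0.0504 62.9 q [ 0.3   0.33  0.12  1.36 -0.    0.29]
blue [278.3 158.4] 236 z 0.0559 [0.6314 0.1108 0.0559]
blue [278. 188.] 188 z 0.0559 [0.5452 0.1124 0.0559]
orange [274.4 219.1] 297 z 0.0553 [0.4564 0.1234 0.0553]
yellow [339.7 231.6] 271 z 0.0509 [ 0.4174 -0.0608  0.0509]
yellow [291.2 262.4] 280 z 0.0514 [0.3341 0.0776 0.0514]
dish 23.43415069580078 [0.5162 0.4022 0.028 ]
lid deg 74.95701736875813 x at z=.079 -0.0035999984948258228 1.0 res 0.000886069646277689
d -0.35 23.79 2.66  w 0.000 -0.001 0.001
```

Call:
arm_command:
  increments:
    - {"dx": -0.1,"dy": 5,"dz": 0,"wx": 0,"wy": 0,"wz": 0,"grip": 4.5}
    - {"dx": -0.1,"dy": 10,"dz": 0,"wx": 0,"wy": 0,"wz": 0,"grip": 4.5}
    - {"dx": -0.1,"dy": 15,"dz": 0,"wx": 0,"wy": 0,"wz": 0,"grip": 4.5}
    - {"dx": -0.1,"dy": 20,"dz": 1,"wx": 0,"wy": 0,"wz": 0,"grip": 4.5}
    - {"dx": -0.1,"dy": 23.9,"dz": 4,"wx": 0,"wy": 0,"wz": 0,"grip": 4.5}
    - {"dx": -0.1,"dy": 23.9,"dz": 8,"wx": 0,"wy": 0,"wz": 0,"grip": 4.5}
    - {"dx": -0.1,"dy": 23.9,"dz": 10,"wx": 0,"wy": 0,"wz": 0,"grip": 4.5}
    - {"dx": -0.1,"dy": 23.9,"dz": 10,"wx": 0,"wy": 0,"wz": 0,"grip": 4.5}

```text
clock: 10.1
eef_pos: [0.5169, 0.3944, 0.1212]
tool_rot: [-0.006, 1.0, -0.004, -0.004]
ft_force: [-1.3, 0.4, -0.4]
grip_width: 0.0504
grasp_force: 63.2
```

```bash
python3 - <<'E'
from h import *
st(); Rg=Ryaw(np.pi/2+.019)
im,D=viewer.camera("side"); m=cv2.inRange(cv2.cvtColor(im,cv2.COLOR_RGB2HSV),(80,110,40),(98,255,255)); m[:,330:]=0
k,l,s,c=cv2.connectedComponentsWithStats(m); print(s[1:],c[1:])
print([np.round(proj("side",[.518+.07*np.cos(a),.4015+.07*np.sin(a),.028])) for a in np.arange(0,6.28,1.57)])
cv2.imwrite("pics/s3.png",cv2.resize(im[90:240,150:350],None,fx=4,fy=4,interpolation=2)[:,:,::-1])
go([.518,.4015,.0295],Rg)
E
```

```text
t 10.1 p [0.5169 0.3944 0.1212] z [-0.009 -0.008 -1.   ] y [-0.012  1.    -0.008] F [-1.3  0.4 -0.4] g 0.0504 63.2 q [ 0.65  0.61  0.28  1.25 -0.    0.64]
[[231 154  40  24 754]] [[250.65251989 165.58885942]]
[array([270., 158.]), array([244., 155.]), array([231., 167.]), array([259., 171.])]
d -0.01 0.69 9.47  w -0.005 -0.005 -0.008
```

View pics/s3.png

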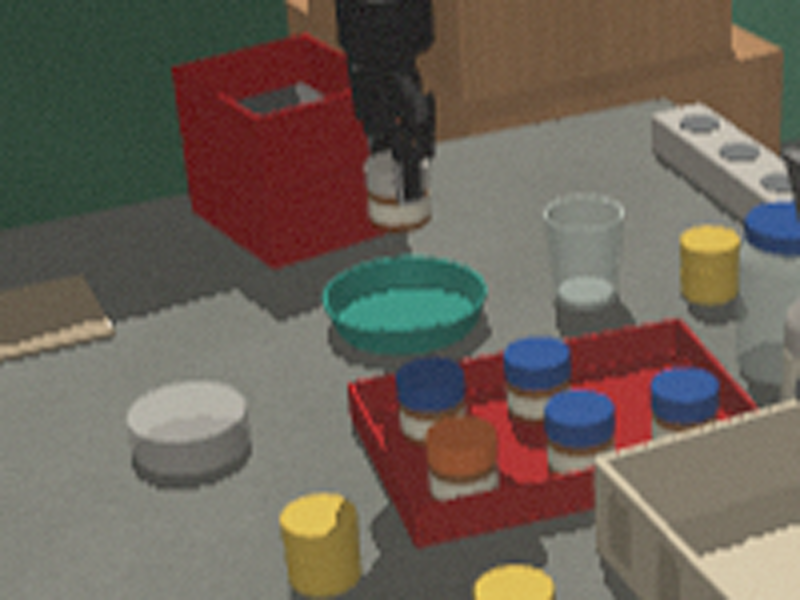

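The jar hangs above the teal dish at crop (405,300). The dish has not moved, so I lower and release.

Call:
arm_command:
  increments:
    - {"dx": 0,"dy": 0.6,"dz": 3,"wx": 0,"wy": -0.004,"wz": 0,"grip": 4.5}
    - {"dx": 0,"dy": 0.6,"dz": 6,"wx": 0,"wy": -0.004,"wz": 0,"grip": 4.5}
    - {"dx": 0,"dy": 0.6,"dz": 8.3,"wx": 0,"wy": -0.004,"wz": 0,"grip": 4.5}
    - {"dx": 0,"dy": 0.6,"dz": 9.2,"wx": 0,"wy": -0.004,"wz": 0,"grip": 4.5}
    - {"dx": 0,"dy": 0.6,"dz": 9.2,"wx": 0,"wy": -0.004,"wz": 0,"grip": 4.5}
    - {"dx": 0,"dy": 0.6,"dz": 9.2,"wx": 0,"wy": -0.004,"wz": 0,"grip": 4.5}
    - {"dx": 0,"dy": 0.6,"dz": 9.3,"wx": 0,"wy": -0.004,"wz": 0,"grip": 4.5}

```text
clock: 10.85
eef_pos: [0.5209, 0.4032, 0.0357]
tool_rot: [-0.006, 1.0, 0.0, 0.003]
ft_force: [-0.1, 0.2, -0.7]
grip_width: 0.0504
grasp_force: 63.2
```

```bash
python3 - <<'E'
from h import *
st()
E
```

```text
t 10.85 p [0.5209 0.4032 0.0357] z [ 0.006  0.001 -1.   ] y [-0.011  1.     0.   ] F [-0.1  0.2 -0.7] g 0.0504 63.2 q [ 0.66  0.68  0.17  1.06 -0.    0.65]
```

Call:
arm_command:
  increments:
    - {"dx": 0,"dy": 0,"dz": 0.3,"wx": 0,"wy": 0,"wz": 0,"grip": 4.5}
    - {"dx": 0,"dy": 0,"dz": 0.6,"wx": 0,"wy": 0,"wz": 0,"grip": 4.5}
    - {"dx": 0,"dy": 0,"dz": 0.65,"wx": 0,"wy": 0,"wz": 0,"grip": 4.5}
    - {"dx": 0,"dy": 0,"dz": 0.65,"wx": 0,"wy": 0,"wz": 0,"grip": 4.5}

```text
clock: 11.25
eef_pos: [0.5201, 0.4028, 0.0286]
tool_rot: [-0.006, 1.0, -0.0, 0.003]
ft_force: [-0.5, -0.5, 6.6]
grip_width: 0.0504
grasp_force: 63.9
```

```bash
python3 - <<'E'
from h import *
st()
E
```

```text
t 11.25 p [0.5201 0.4028 0.0286] z [ 0.005 -0.001 -1.   ] y [-0.011  1.    -0.001] F [-0.5 -0.5  6.6] g 0.0504 63.9 q [ 0.66  0.69  0.17  1.04 -0.    0.65]
```

Call:
arm_command:
  increments:
    - {"dx": 0,"dy": 0,"dz": 0,"wx": 0,"wy": 0,"wz": 0,"grip": 6.6}
    - {"dx": 0,"dy": 0,"dz": 0,"wx": 0,"wy": 0,"wz": 0,"grip": 6.6}
    - {"dx": 0,"dy": 0,"dz": 0,"wx": 0,"wy": 0,"wz": 0,"grip": 6.6}
    - {"dx": 0,"dy": 0,"dz": -3,"wx": 0,"wy": 0,"wz": 0,"grip": 6.6}
    - {"dx": 0,"dy": 0,"dz": -7,"wx": 0,"wy": 0,"wz": 0,"grip": 6.6}
    - {"dx": 2,"dy": 0,"dz": -11,"wx": 0,"wy": 0,"wz": 0,"grip": 6.6}
    - {"dx": 5,"dy": -2,"dz": -13,"wx": 0,"wy": 0,"wz": 0,"grip": 6.6}
    - {"dx": 9,"dy": -4,"dz": -13,"wx": 0,"wy": 0,"wz": 0,"grip": 6.6}
    - {"dx": 13,"dy": -6,"dz": -13,"wx": 0,"wy": 0,"wz": 0,"grip": 6.6}
    - {"dx": 16,"dy": -8,"dz": -13,"wx": 0,"wy": 0,"wz": 0,"grip": 6.6}

```text
clock: 12.25
eef_pos: [0.3576, 0.3196, 0.1562]
tool_rot: [-0.006, 1.0, -0.001, 0.001]
ft_force: [-0.9, 0.0, -0.1]
grip_width: 0.0659
grasp_force: 0.0
```

```bash
python3 - <<'E'
from h import *
st(); p,D=jars(); cv2.imwrite("pics/t3.png",cv2.resize(p[80:300,130:480],None,fx=2.2,fy=2.2,interpolation=2)[:,:,::-1])
E
```

```text
t 12.25 p [0.3576 0.3196 0.1562] z [ 0.002 -0.002 -1.   ] y [-0.012  1.    -0.003] F [-0.9  0.  -0.1] g 0.0659 0.0 q [ 0.73  0.25 -0.19  1.14 -0.    0.72]
blue [278.3 158.4] 236 z 0.055 [0.6316 0.1108 0.055 ]
blue [245.1 185.7] 244 z 0.0555 [0.554  0.2068 0.0555]
blue [276.4 187.3] 245 z 0.0554 [0.5474 0.117  0.0554]
blue [242.3 215.3] 249 z 0.0554 [0.4692 0.2147 0.0554]
orange [274.5 219.1] 297 z 0.0556 [0.4564 0.1231 0.0556]
yellow [339.8 231.6] 276 z 0.051 [ 0.4174 -0.061   0.051 ]
yellow [291.2 262.4] 280 z 0.0518 [0.3341 0.0776 0.0518]
dish 24.21247673034668 [0.519  0.4015 0.028 ]
```

View pics/t3.png

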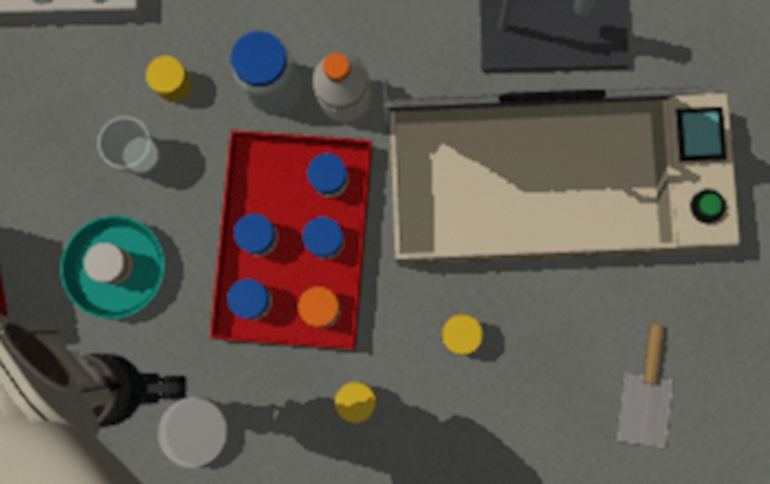

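Spent jar stands in the dish (crop (107,262)). The four blue caps are still in the bin at crop (328,173), (256,234), (323,237) and (249,299). Now jar A, the near-left one.

```bash
cat >> h.py <<'E'
YAW=np.pi/2
SLOT=[HINGE-.15*EX+y*EY for y in(-.12,-.04,.04,.12)]
E
python3 - <<'E'
from h import *
st(); go([.469,.2147,.12],Ryaw(YAW)); go([.469,.2147,.028],Ryaw(YAW)); print(SLOT)
E
```

```text
t 12.3 p [0.3517 0.3148 0.1548] z [-0.006 -0.009 -1.   ] y [-0.013  1.    -0.009] F [-5.4 -5.1 -1.5] g 0.0658 0.0 q [ 0.73  0.24 -0.2   1.14 -0.    0.72]
d -11.62 -10.12 3.50  w -0.009 -0.006 0.013 
d -11.67 -10.04 12.70  w -0.009 -0.006 0.013 
[array([ 0.57010694, -0.27562817,  0.079     ]), array([ 0.56858703, -0.19564261,  0.079     ]), array([ 0.56706712, -0.11565705,  0.079     ]), array([ 0.56554721, -0.03567149,  0.079     ])]
```

Call:
arm_command:
  increments:
    - {"dx": -3.5,"dy": -3.5,"dz": 0.5,"wx": 0,"wy": 0,"wz": 0.01,"grip": 6.8}
    - {"dx": -7,"dy": -7,"dz": 1.5,"wx": 0,"wy": 0,"wz": 0.01,"grip": 6.8}
    - {"dx": -9.5,"dy": -9.5,"dz": 3,"wx": 0,"wy": 0,"wz": 0.01,"grip": 6.8}
    - {"dx": -10.5,"dy": -10.3,"dz": 4.5,"wx": 0,"wy": 0,"wz": 0.01,"grip": 6.8}
    - {"dx": -10.8,"dy": -10.6,"dz": 5.5,"wx": 0,"wy": 0,"wz": 0.01,"grip": 6.8}
    - {"dx": -10.8,"dy": -10.6,"dz": 6,"wx": 0,"wy": 0,"wz": 0.01,"grip": 6.8}
    - {"dx": -10.8,"dy": -10.6,"dz": 6,"wx": 0,"wy": 0,"wz": 0.01,"grip": 6.8}
    - {"dx": -10.8,"dy": -10.6,"dz": 6,"wx": 0,"wy": 0,"wz": 0.01,"grip": 6.8}
    - {"dx": -10.8,"dy": -10.6,"dz": 6,"wx": 0,"wy": 0,"wz": 0.01,"grip": 6.8}

```text
clock: 13.2
eef_pos: [0.4692, 0.2168, 0.0976]
tool_rot: [-0.001, 1.0, -0.001, 0.002]
ft_force: [-1.1, -0.2, -0.1]
grip_width: 0.0676
grasp_force: 0.0
```

```bash
python3 - <<'E'
from h import *
st(); go([.469,.2147,.028],Ryaw(YAW))
E
```

```text
t 13.2 p [0.4692 0.2168 0.0976] z [ 0.004 -0.002 -1.   ] y [-0.003  1.    -0.002] F [-1.1 -0.2 -0.1] g 0.0676 0.0 q [ 0.43  0.37 -0.18  1.02 -0.    0.43]
d 0.04 -0.20 6.96  w -0.002 0.004 0.003
```

Call:
arm_command:
  increments:
    - {"dx": 0,"dy": -0.2,"dz": 3,"wx": 0,"wy": 0,"wz": 0,"grip": 6.8}
    - {"dx": 0,"dy": -0.2,"dz": 6,"wx": 0,"wy": 0,"wz": 0,"grip": 6.8}
    - {"dx": 0,"dy": -0.2,"dz": 7,"wx": 0,"wy": 0,"wz": 0,"grip": 6.8}
    - {"dx": 0,"dy": -0.2,"dz": 7,"wx": 0,"wy": 0,"wz": 0,"grip": 6.8}
    - {"dx": 0,"dy": -0.2,"dz": 7,"wx": 0,"wy": 0,"wz": 0,"grip": 4.5}
    - {"dx": 0,"dy": -0.2,"dz": 7,"wx": 0,"wy": 0,"wz": 0,"grip": 4.5}
    - {"dx": 0,"dy": -0.2,"dz": 7,"wx": 0,"wy": 0,"wz": 0,"grip": 4.5}
    - {"dx": 0,"dy": -0.2,"dz": 7,"wx": 0,"wy": 0,"wz": 0,"grip": 4.5}

```text
clock: 14.0
eef_pos: [0.4709, 0.2144, 0.0285]
tool_rot: [-0.001, 1.0, -0.0, 0.003]
ft_force: [-0.3, 0.7, 6.1]
grip_width: 0.0502
grasp_force: 62.7
```

```bash
python3 - <<'E'
from h import *
st(); go([*SLOT[0][:2],.2],Ryaw(YAW+.019))
E
```

```text
t 14.0 p [0.4709 0.2144 0.0285] z [ 0.006 -0.001 -1.   ] y [-0.002  1.    -0.001] F [-0.3  0.7  6.1] g 0.0502 62.7 q [ 0.43  0.45 -0.27  0.85 -0.    0.43]
d -9.95 -49.03 -17.06  w -0.001 0.006 -0.017
```

Call:
arm_command:
  increments:
    - {"dx": 0,"dy": 0,"dz": -4,"wx": 0,"wy": 0,"wz": 0,"grip": 4.5}
    - {"dx": 0,"dy": 0,"dz": -8,"wx": 0,"wy": 0,"wz": 0,"grip": 4.5}
    - {"dx": 0,"dy": -1,"dz": -12,"wx": 0,"wy": 0,"wz": 0,"grip": 4.5}
    - {"dx": -1,"dy": -4,"dz": -15,"wx": 0,"wy": 0,"wz": 0,"grip": 4.5}
    - {"dx": -2,"dy": -8,"dz": -17,"wx": 0,"wy": 0,"wz": 0,"grip": 4.5}
    - {"dx": -3,"dy": -13,"dz": -17,"wx": 0,"wy": 0,"wz": 0,"grip": 4.5}
    - {"dx": -4,"dy": -18,"dz": -17,"wx": 0,"wy": 0,"wz": 0,"grip": 4.5}
    - {"dx": -5,"dy": -23,"dz": -17,"wx": 0,"wy": 0,"wz": 0,"grip": 4.5}
    - {"dx": -6,"dy": -28,"dz": -17,"wx": 0,"wy": 0,"wz": 0,"grip": 4.5}
    - {"dx": -7,"dy": -33,"dz": -17,"wx": 0,"wy": 0,"wz": 0,"grip": 4.5}

```text
clock: 15.0
eef_pos: [0.5382, -0.113, 0.1978]
tool_rot: [-0.001, 1.0, -0.001, 0.001]
ft_force: [0.9, 0.8, -1.4]
grip_width: 0.05
grasp_force: 62.9
```

Call:
arm_command:
  increments:
    - {"dx": -1,"dy": -4.5,"dz": 0,"wx": 0,"wy": 0,"wz": -0.01,"grip": 4.5}
    - {"dx": -2,"dy": -9,"dz": 1,"wx": 0,"wy": 0,"wz": -0.017,"grip": 4.5}
    - {"dx": -2.7,"dy": -13,"dz": 3,"wx": 0,"wy": 0,"wz": -0.017,"grip": 4.5}
    - {"dx": -3,"dy": -15.3,"dz": 6,"wx": 0,"wy": 0,"wz": -0.017,"grip": 4.5}
    - {"dx": -3,"dy": -16,"dz": 8,"wx": 0,"wy": 0,"wz": -0.017,"grip": 4.5}
    - {"dx": -3,"dy": -16,"dz": 9,"wx": 0,"wy": 0,"wz": -0.017,"grip": 4.5}
    - {"dx": -3,"dy": -16,"dz": 9,"wx": 0,"wy": 0,"wz": -0.017,"grip": 4.5}
    - {"dx": -3,"dy": -16,"dz": 9,"wx": 0,"wy": 0,"wz": -0.017,"grip": 4.5}
    - {"dx": -3,"dy": -16,"dz": 9,"wx": 0,"wy": 0,"wz": -0.017,"grip": 4.5}

```text
clock: 15.9
eef_pos: [0.5701, -0.2707, 0.1101]
tool_rot: [-0.01, 1.0, -0.002, 0.003]
ft_force: [0.2, 0.4, -0.5]
grip_width: 0.0502
grasp_force: 62.9
```

```bash
python3 - <<'E'
from h import *
st(); go([*SLOT[0][:2],.031],Ryaw(YAW+.019))
E
```

```text
t 15.9 p [ 0.5701 -0.2707  0.1101] z [ 0.005 -0.003 -1.   ] y [-0.02   1.    -0.004] F [ 0.2  0.4 -0.5] g 0.0502 62.9 q [-0.44  0.56  0.17  1.17 -0.   -0.46]
d 0.05 -0.47 7.91  w -0.004 0.005 0.001
```

Call:
arm_command:
  increments:
    - {"dx": 0,"dy": -0.3,"dz": 3,"wx": 0,"wy": 0,"wz": 0,"grip": 4.5}
    - {"dx": 0,"dy": -0.3,"dz": 6,"wx": 0,"wy": 0,"wz": 0,"grip": 4.5}
    - {"dx": 0,"dy": -0.3,"dz": 7.5,"wx": 0,"wy": 0,"wz": 0,"grip": 4.5}
    - {"dx": 0,"dy": -0.3,"dz": 7.9,"wx": 0,"wy": 0,"wz": 0,"grip": 4.5}
    - {"dx": 0,"dy": -0.3,"dz": 7.95,"wx": 0,"wy": 0,"wz": 0,"grip": 4.5}
    - {"dx": 0,"dy": -0.3,"dz": 7.95,"wx": 0,"wy": 0,"wz": 0,"grip": 4.5}

```text
clock: 16.5
eef_pos: [0.5703, -0.2742, 0.0304]
tool_rot: [-0.01, 1.0, -0.002, 0.003]
ft_force: [-0.4, 0.2, 1.6]
grip_width: 0.0502
grasp_force: 64.1
```

```bash
python3 - <<'E'
from h import *
st()
E
```

```text
t 16.5 p [ 0.5703 -0.2742  0.0304] z [ 0.005 -0.003 -1.   ] y [-0.019  1.    -0.003] F [-0.4  0.2  1.6] g 0.0502 64.1 q [-0.45  0.64  0.08  1.   -0.   -0.47]
```

Call:
arm_command:
  increments:
    - {"dx": 0,"dy": 0,"dz": 0,"wx": 0,"wy": 0,"wz": 0,"grip": 6.0}
    - {"dx": 0,"dy": 0,"dz": 0,"wx": 0,"wy": 0,"wz": 0,"grip": 6.0}
    - {"dx": 0,"dy": 0,"dz": 0,"wx": 0,"wy": 0,"wz": 0,"grip": 6.0}
    - {"dx": 0,"dy": 0,"dz": -3.5,"wx": 0,"wy": 0,"wz": 0,"grip": 6.0}
    - {"dx": 0,"dy": 0,"dz": -8,"wx": 0,"wy": 0,"wz": 0,"grip": 6.0}
    - {"dx": 0.2,"dy": 2,"dz": -12,"wx": 0,"wy": 0,"wz": 0.01,"grip": 6.8}
    - {"dx": 0.4,"dy": 6,"dz": -14,"wx": 0,"wy": 0,"wz": 0.019,"grip": 6.8}
    - {"dx": 0.5,"dy": 11,"dz": -14,"wx": 0,"wy": 0,"wz": 0.019,"grip": 6.8}
    - {"dx": 0.5,"dy": 15,"dz": -14,"wx": 0,"wy": 0,"wz": 0.019,"grip": 6.8}
    - {"dx": 0.5,"dy": 17,"dz": -14,"wx": 0,"wy": 0,"wz": 0.019,"grip": 6.8}

```text
clock: 17.5
eef_pos: [0.5605, -0.1011, 0.169]
tool_rot: [-0.001, 1.0, -0.001, 0.002]
ft_force: [0.6, -0.5, -0.0]
grip_width: 0.068
grasp_force: 0.0
```

```bash
python3 - <<'E'
from h import *
st(); jars(); lidplane(); st(); go([.554,.207,.10],Ryaw(YAW))
E
```

```text
t 17.5 p [ 0.5605 -0.1011  0.169 ] z [ 0.004 -0.002 -1.   ] y [-0.002  1.    -0.002] F [ 0.6 -0.5 -0. ] g 0.068 0.0 q [-0.18  0.41  0.08  1.24 -0.   -0.18]
blue [278.2 158.4] 237 z 0.0542 [0.6318 0.1112 0.0542]
blue [412.5 176.5] 247 z 0.0566 [ 0.5695 -0.2724  0.0566]
blue [245.  185.7] 243 z 0.0541 [0.5542 0.2074 0.0541]
blue [276.4 187.4] 244 z 0.0567 [0.5469 0.1169 0.0567]
orange [274.5 219.1] 296 z 0.0535 [0.4565 0.1234 0.0535]
yellow [291.1 262.5] 282 z 0.0492 [0.3337 0.078  0.0492]
dish 24.212867736816406 [0.519  0.4015 0.028 ]
lid deg 74.92265237314119 x at z=.079 -0.003527741850052151 1.0 res 0.000981993834123412
t 17.6 p [ 0.5607 -0.1013  0.1687] z [ 0.003 -0.002 -1.   ] y [-0.004  1.    -0.002] F [ 0.6  0.1 -0.4] g 0.0683 0.0 q [-0.18  0.41  0.08  1.24 -0.   -0.18]
d 0.57 30.84 6.82  w -0.002 0.003 0.004
```

Call:
arm_command:
  increments:
    - {"dx": 0.1,"dy": 4.5,"dz": 0,"wx": 0,"wy": 0,"wz": 0,"grip": 6.8}
    - {"dx": 0.2,"dy": 9.5,"dz": 0,"wx": 0,"wy": 0,"wz": 0,"grip": 6.8}
    - {"dx": 0.3,"dy": 14.5,"dz": 0,"wx": 0,"wy": 0,"wz": 0,"grip": 6.8}
    - {"dx": 0.4,"dy": 19.5,"dz": 0,"wx": 0,"wy": 0,"wz": 0,"grip": 6.8}
    - {"dx": 0.5,"dy": 24.5,"dz": 1,"wx": 0,"wy": 0,"wz": 0,"grip": 6.8}
    - {"dx": 0.55,"dy": 28.5,"dz": 3,"wx": 0,"wy": 0,"wz": 0,"grip": 6.8}
    - {"dx": 0.55,"dy": 30.5,"dz": 5,"wx": 0,"wy": 0,"wz": 0,"grip": 6.8}
    - {"dx": 0.55,"dy": 30.8,"dz": 6.8,"wx": 0,"wy": 0,"wz": 0,"grip": 6.8}
    - {"dx": 0.55,"dy": 30.8,"dz": 6.8,"wx": 0,"wy": 0,"wz": 0,"grip": 6.8}
    - {"dx": 0.55,"dy": 30.8,"dz": 6.8,"wx": 0,"wy": 0,"wz": 0,"grip": 6.8}

```text
clock: 18.6
eef_pos: [0.5558, 0.2027, 0.0995]
tool_rot: [0.001, 1.0, -0.001, 0.001]
ft_force: [-0.2, 0.2, 0.7]
grip_width: 0.0678
grasp_force: 0.0
```

Call:
arm_command:
  increments:
    - {"dx": 0,"dy": 0,"dz": 0,"wx": 0,"wy": 0,"wz": 0,"grip": 6.8}
    - {"dx": 0,"dy": 0,"dz": 0,"wx": 0,"wy": 0,"wz": 0,"grip": 6.8}

```text
clock: 18.8
eef_pos: [0.5567, 0.203, 0.101]
tool_rot: [0.001, 1.0, -0.001, 0.003]
ft_force: [-2.1, -0.2, -0.1]
grip_width: 0.0678
grasp_force: 0.0
```

```bash
python3 - <<'E'
from h import *
st(); go([.554,.207,.028],Ryaw(YAW))
E
```

```text
t 18.8 p [0.5567 0.203  0.101 ] z [ 0.005 -0.002 -1.   ] y [ 0.002  1.    -0.002] F [-2.1 -0.2 -0.1] g 0.0678 0.0 q [ 0.35  0.5   0.04  1.1  -0.    0.35]
d 0.31 0.41 7.30  w -0.002 0.005 -0.002
```

Call:
arm_command:
  increments:
    - {"dx": 0.2,"dy": 0.35,"dz": 3,"wx": 0,"wy": 0,"wz": 0,"grip": 6.8}
    - {"dx": 0.2,"dy": 0.35,"dz": 6,"wx": 0,"wy": 0,"wz": 0,"grip": 6.8}
    - {"dx": 0.2,"dy": 0.35,"dz": 7.3,"wx": 0,"wy": 0,"wz": 0,"grip": 6.8}
    - {"dx": 0.2,"dy": 0.35,"dz": 7.3,"wx": 0,"wy": 0,"wz": 0,"grip": 6.8}
    - {"dx": 0.2,"dy": 0.35,"dz": 7.3,"wx": 0,"wy": 0,"wz": 0,"grip": 4.5}
    - {"dx": 0.2,"dy": 0.35,"dz": 7.3,"wx": 0,"wy": 0,"wz": 0,"grip": 4.5}
    - {"dx": 0.2,"dy": 0.35,"dz": 7.3,"wx": 0,"wy": 0,"wz": 0,"grip": 4.5}
    - {"dx": 0.2,"dy": 0.35,"dz": 7.3,"wx": 0,"wy": 0,"wz": 0,"grip": 4.5}

```text
clock: 19.6
eef_pos: [0.5552, 0.2074, 0.0283]
tool_rot: [0.0, 1.0, -0.001, 0.003]
ft_force: [0.8, -0.0, 4.9]
grip_width: 0.0506
grasp_force: 62.6
```

```bash
python3 - <<'E'
from h import *
st(); go([*SLOT[1][:2],.2],Ryaw(YAW+.019))
E
```

```text
t 19.6 p [0.5552 0.2074 0.0283] z [ 0.006 -0.001 -1.   ] y [ 0.001  1.    -0.001] F [ 0.8 -0.   4.9] g 0.0506 62.6 q [ 0.36  0.57 -0.05  0.94 -0.    0.36]
d -1.47 -40.33 -17.11  w -0.001 0.006 -0.020
```

Call:
arm_command:
  increments:
    - {"dx": 0,"dy": 0,"dz": -4,"wx": 0,"wy": 0,"wz": 0,"grip": 4.5}
    - {"dx": 0,"dy": 0,"dz": -8,"wx": 0,"wy": 0,"wz": 0,"grip": 4.5}
    - {"dx": 0,"dy": -1,"dz": -12,"wx": 0,"wy": 0,"wz": 0,"grip": 4.5}
    - {"dx": 0,"dy": -4,"dz": -15,"wx": 0,"wy": 0,"wz": 0,"grip": 4.5}
    - {"dx": 0,"dy": -8,"dz": -17,"wx": 0,"wy": 0,"wz": 0,"grip": 4.5}
    - {"dx": -0.3,"dy": -13,"dz": -17,"wx": 0,"wy": 0,"wz": 0,"grip": 4.5}
    - {"dx": -0.6,"dy": -18,"dz": -17,"wx": 0,"wy": 0,"wz": -0.01,"grip": 4.5}
    - {"dx": -0.8,"dy": -22,"dz": -17,"wx": 0,"wy": 0,"wz": -0.02,"grip": 4.5}
    - {"dx": -1,"dy": -26,"dz": -17,"wx": 0,"wy": 0,"wz": -0.02,"grip": 4.5}
    - {"dx": -1,"dy": -30,"dz": -17,"wx": 0,"wy": 0,"wz": -0.02,"grip": 4.5}

```text
clock: 20.6
eef_pos: [0.5629, -0.0943, 0.1974]
tool_rot: [-0.01, 1.0, -0.001, 0.001]
ft_force: [1.3, 0.6, -0.9]
grip_width: 0.0505
grasp_force: 62.8
```

Call:
arm_command:
  increments:
    - {"dx": -0.3,"dy": -4,"dz": 0,"wx": 0,"wy": 0,"wz": 0,"grip": 4.5}
    - {"dx": -0.6,"dy": -7.5,"dz": 1,"wx": 0,"wy": 0,"wz": 0,"grip": 4.5}
    - {"dx": -0.6,"dy": -9.5,"dz": 3,"wx": 0,"wy": 0,"wz": 0,"grip": 4.5}
    - {"dx": -0.6,"dy": -10.3,"dz": 6,"wx": 0,"wy": 0,"wz": 0,"grip": 4.5}
    - {"dx": -0.6,"dy": -10.3,"dz": 8,"wx": 0,"wy": 0,"wz": 0,"grip": 4.5}
    - {"dx": -0.6,"dy": -10.3,"dz": 9,"wx": 0,"wy": 0,"wz": 0,"grip": 4.5}
    - {"dx": -0.6,"dy": -10.3,"dz": 9,"wx": 0,"wy": 0,"wz": 0,"grip": 4.5}
    - {"dx": -0.6,"dy": -10.3,"dz": 9,"wx": 0,"wy": 0,"wz": 0,"grip": 4.5}
    - {"dx": -0.6,"dy": -10.3,"dz": 9,"wx": 0,"wy": 0,"wz": 0,"grip": 4.5}

```text
clock: 21.5
eef_pos: [0.5725, -0.1956, 0.1092]
tool_rot: [-0.01, 1.0, -0.002, 0.003]
ft_force: [-0.7, -0.9, -1.3]
grip_width: 0.0503
grasp_force: 62.8
```

```bash
python3 - <<'E'
from h import *
st(); go([*SLOT[1][:2],.030],Ryaw(YAW+.019))
E
```

```text
t 21.5 p [ 0.5725 -0.1956  0.1092] z [ 0.006 -0.003 -1.   ] y [-0.02   1.    -0.003] F [-0.7 -0.9 -1.3] g 0.0503 62.8 q [-0.33  0.52  0.09  1.14 -0.   -0.35]
d 0.44 0.03 7.92  w -0.003 0.005 0.001
```

Call:
arm_command:
  increments:
    - {"dx": 0.3,"dy": 0.2,"dz": 3,"wx": 0,"wy": 0,"wz": 0,"grip": 4.5}
    - {"dx": 0.3,"dy": 0.2,"dz": 6,"wx": 0,"wy": 0,"wz": 0,"grip": 4.5}
    - {"dx": 0.3,"dy": 0.2,"dz": 7.5,"wx": 0,"wy": 0,"wz": 0,"grip": 4.5}
    - {"dx": 0.3,"dy": 0.2,"dz": 7.9,"wx": 0,"wy": 0,"wz": 0,"grip": 4.5}
    - {"dx": 0.3,"dy": 0.2,"dz": 7.95,"wx": 0,"wy": 0,"wz": 0,"grip": 4.5}
    - {"dx": 0.3,"dy": 0.2,"dz": 7.95,"wx": 0,"wy": 0,"wz": 0,"grip": 4.5}

```text
clock: 22.1
eef_pos: [0.5698, -0.1941, 0.0295]
tool_rot: [-0.01, 1.0, -0.002, 0.003]
ft_force: [0.3, -0.2, -0.6]
grip_width: 0.0506
grasp_force: 65.1
```

```bash
python3 - <<'E'
from h import *
st()
E
```

```text
t 22.1 p [ 0.5698 -0.1941  0.0295] z [ 0.005 -0.003 -1.   ] y [-0.02   1.    -0.003] F [ 0.3 -0.2 -0.6] g 0.0506 65.1 q [-0.33  0.59 -0.02  0.96 -0.   -0.35]
```

Call:
arm_command:
  increments:
    - {"dx": 0,"dy": 0,"dz": 0.05,"wx": 0,"wy": 0,"wz": 0,"grip": 6.0}
    - {"dx": 0,"dy": 0,"dz": 0.05,"wx": 0,"wy": 0,"wz": 0,"grip": 6.0}
    - {"dx": 0,"dy": 0,"dz": 0.05,"wx": 0,"wy": 0,"wz": 0,"grip": 6.0}
    - {"dx": 0,"dy": 0,"dz": -3.5,"wx": 0,"wy": 0,"wz": 0,"grip": 6.0}
    - {"dx": 0,"dy": 0,"dz": -8,"wx": 0,"wy": 0,"wz": 0,"grip": 6.0}
    - {"dx": 0.2,"dy": 2,"dz": -12,"wx": 0,"wy": 0,"wz": 0.01,"grip": 6.8}
    - {"dx": 0.4,"dy": 5,"dz": -14,"wx": 0,"wy": 0,"wz": 0.019,"grip": 6.8}
    - {"dx": 0.5,"dy": 8,"dz": -14,"wx": 0,"wy": 0,"wz": 0.019,"grip": 6.8}
    - {"dx": 0.5,"dy": 9.5,"dz": -14,"wx": 0,"wy": 0,"wz": 0.019,"grip": 6.8}
    - {"dx": 0.5,"dy": 10,"dz": -14,"wx": 0,"wy": 0,"wz": 0.019,"grip": 6.8}

```text
clock: 23.1
eef_pos: [0.5609, -0.0924, 0.1676]
tool_rot: [-0.001, 1.0, -0.001, 0.001]
ft_force: [-0.5, -0.6, -0.3]
grip_width: 0.0678
grasp_force: 0.0
```

```bash
python3 - <<'E'
from h import *
st(); jars(); lidplane(); st(); go([.547,.117,.10],Ryaw(YAW))
E
```

```text
t 23.1 p [ 0.5609 -0.0924  0.1676] z [ 0.002 -0.002 -1.   ] y [-0.003  1.    -0.002] F [-0.5 -0.6 -0.3] g 0.0678 0.0 q [-0.16  0.41  0.07  1.23 -0.   -0.16]
blue [278.2 158.4] 236 z 0.0573 [0.6311 0.1109 0.0573]
blue [412.4 176.6] 248 z 0.0585 [ 0.5689 -0.2717  0.0585]
blue [276.5 187.2] 245 z 0.0542 [0.5478 0.1168 0.0542]
orange [274.6 219.2] 300 z 0.0572 [0.456  0.1227 0.0572]
yellow [291.2 262.4] 280 z 0.0519 [0.3341 0.0775 0.0519]
dish 24.21247673034668 [0.519  0.4015 0.028 ]
lid deg 74.92234627461059 x at z=.079 -0.003361551853865972 1.0 res 0.0009098720538118369
t 23.2 p [ 0.5608 -0.0935  0.167 ] z [ 0.001 -0.003 -1.   ] y [-0.001  1.    -0.003] F [ 0.2  0.6 -1. ] g 0.0675 0.0 q [-0.16  0.41  0.07  1.23 -0.   -0.17]
d 1.36 21.07 6.64  w -0.003 0.001 0.001
```

Call:
arm_command:
  increments:
    - {"dx": 0.3,"dy": 4,"dz": 0,"wx": 0,"wy": 0,"wz": 0,"grip": 6.8}
    - {"dx": 0.6,"dy": 9,"dz": 0,"wx": 0,"wy": 0,"wz": 0,"grip": 6.8}
    - {"dx": 0.9,"dy": 14,"dz": 0,"wx": 0,"wy": 0,"wz": 0,"grip": 6.8}
    - {"dx": 1.2,"dy": 18,"dz": 1,"wx": 0,"wy": 0,"wz": 0,"grip": 6.8}
    - {"dx": 1.3,"dy": 20.5,"dz": 3,"wx": 0,"wy": 0,"wz": 0,"grip": 6.8}
    - {"dx": 1.3,"dy": 21.2,"dz": 5,"wx": 0,"wy": 0,"wz": 0,"grip": 6.8}
    - {"dx": 1.3,"dy": 21.2,"dz": 6.6,"wx": 0,"wy": 0,"wz": 0,"grip": 6.8}
    - {"dx": 1.3,"dy": 21.2,"dz": 6.6,"wx": 0,"wy": 0,"wz": 0,"grip": 6.8}
    - {"dx": 1.3,"dy": 21.2,"dz": 6.6,"wx": 0,"wy": 0,"wz": 0,"grip": 6.8}
    - {"dx": 1.3,"dy": 21.2,"dz": 6.6,"wx": 0,"wy": 0,"wz": 0,"grip": 6.8}

```text
clock: 24.2
eef_pos: [0.5493, 0.1173, 0.102]
tool_rot: [0.001, 1.0, -0.001, 0.002]
ft_force: [-0.1, -0.5, 0.1]
grip_width: 0.0682
grasp_force: 0.0
```

```bash
python3 - <<'E'
from h import *
st(); go([.547,.117,.028],Ryaw(YAW))
E
```

```text
t 24.2 p [0.5493 0.1173 0.102 ] z [ 0.004 -0.002 -1.   ] y [ 0.001  1.    -0.002] F [-0.1 -0.5  0.1] g 0.0682 0.0 q [ 0.21  0.44 -0.05  1.07 -0.    0.21]
d 0.26 -0.02 7.40  w -0.002 0.004 -0.001
```

Call:
arm_command:
  increments:
    - {"dx": 0.2,"dy": 0,"dz": 3,"wx": 0,"wy": 0,"wz": 0,"grip": 6.8}
    - {"dx": 0.2,"dy": 0,"dz": 6,"wx": 0,"wy": 0,"wz": 0,"grip": 6.8}
    - {"dx": 0.2,"dy": 0,"dz": 7.4,"wx": 0,"wy": 0,"wz": 0,"grip": 6.8}
    - {"dx": 0.2,"dy": 0,"dz": 7.4,"wx": 0,"wy": 0,"wz": 0,"grip": 6.8}
    - {"dx": 0.2,"dy": 0,"dz": 7.4,"wx": 0,"wy": 0,"wz": 0,"grip": 4.5}
    - {"dx": 0.2,"dy": 0,"dz": 7.4,"wx": 0,"wy": 0,"wz": 0,"grip": 4.5}
    - {"dx": 0.2,"dy": 0,"dz": 7.4,"wx": 0,"wy": 0,"wz": 0,"grip": 4.5}
    - {"dx": 0.2,"dy": 0,"dz": 7.4,"wx": 0,"wy": 0,"wz": 0,"grip": 4.5}

```text
clock: 25.0
eef_pos: [0.5481, 0.1181, 0.029]
tool_rot: [-0.0, 1.0, -0.001, 0.003]
ft_force: [0.7, -0.3, 5.6]
grip_width: 0.0506
grasp_force: 62.7
```

```bash
python3 - <<'E'
from h import *
st(); go([*SLOT[2][:2],.11],Ryaw(YAW+.019))
E
```

```text
t 25.0 p [0.5481 0.1181 0.029 ] z [ 0.006 -0.002 -1.   ] y [-0.     1.    -0.002] F [ 0.7 -0.3  5.6] g 0.0506 62.7 q [ 0.21  0.52 -0.14  0.9  -0.    0.21]
d -1.94 -23.39 -8.04  w -0.002 0.006 -0.019
```

Call:
arm_command:
  increments:
    - {"dx": 0,"dy": 0,"dz": -4,"wx": 0,"wy": 0,"wz": 0,"grip": 4.5}
    - {"dx": 0,"dy": 0,"dz": -8,"wx": 0,"wy": 0,"wz": 0,"grip": 4.5}
    - {"dx": 0,"dy": -1,"dz": -12,"wx": 0,"wy": 0,"wz": 0,"grip": 4.5}
    - {"dx": 0,"dy": -4,"dz": -15,"wx": 0,"wy": 0,"wz": 0,"grip": 4.5}
    - {"dx": 0,"dy": -8,"dz": -16,"wx": 0,"wy": 0,"wz": 0,"grip": 4.5}
    - {"dx": -0.4,"dy": -12,"dz": -16,"wx": 0,"wy": 0,"wz": -0.01,"grip": 4.5}
    - {"dx": -0.8,"dy": -16,"dz": -16,"wx": 0,"wy": 0,"wz": -0.02,"grip": 4.5}
    - {"dx": -1.2,"dy": -19.5,"dz": -16,"wx": 0,"wy": 0,"wz": -0.02,"grip": 4.5}
    - {"dx": -1.6,"dy": -22,"dz": -16,"wx": 0,"wy": 0,"wz": -0.02,"grip": 4.5}
    - {"dx": -1.6,"dy": -23.4,"dz": -15,"wx": 0,"wy": 0,"wz": -0.02,"grip": 4.5}

```text
clock: 26.0
eef_pos: [0.5633, -0.1181, 0.1788]
tool_rot: [-0.009, 1.0, -0.002, 0.003]
ft_force: [0.1, 0.0, -0.7]
grip_width: 0.0499
grasp_force: 62.9
```

Call:
arm_command:
  increments:
    - {"dx": 0,"dy": 0,"dz": 3,"wx": 0,"wy": 0,"wz": 0,"grip": 4.5}
    - {"dx": 0,"dy": 0,"dz": 6,"wx": 0,"wy": 0,"wz": 0,"grip": 4.5}
    - {"dx": 0,"dy": 0,"dz": 7,"wx": 0,"wy": 0,"wz": 0,"grip": 4.5}
    - {"dx": 0,"dy": 0,"dz": 7,"wx": 0,"wy": 0,"wz": 0,"grip": 4.5}
    - {"dx": 0,"dy": 0,"dz": 7,"wx": 0,"wy": 0,"wz": 0,"grip": 4.5}
    - {"dx": 0,"dy": 0,"dz": 7,"wx": 0,"wy": 0,"wz": 0,"grip": 4.5}

```text
clock: 26.6
eef_pos: [0.5637, -0.1157, 0.1096]
tool_rot: [-0.011, 1.0, -0.001, 0.003]
ft_force: [-0.1, -0.1, -1.7]
grip_width: 0.0504
grasp_force: 62.9
```

```bash
python3 - <<'E'
from h import *
st(); go([*SLOT[2][:2],.030],Ryaw(YAW+.019))
E
```

```text
t 26.6 p [ 0.5637 -0.1157  0.1096] z [ 0.006 -0.003 -1.   ] y [-0.021  1.    -0.003] F [-0.1 -0.1 -1.7] g 0.0504 62.9 q [-0.2   0.46 -0.    1.1  -0.   -0.22]
d -0.29 0.02 7.96  w -0.003 0.006 0.002
```

Call:
arm_command:
  increments:
    - {"dx": -0.3,"dy": 0.1,"dz": 3,"wx": 0,"wy": 0,"wz": 0,"grip": 4.5}
    - {"dx": -0.3,"dy": 0.1,"dz": 6,"wx": 0,"wy": 0,"wz": 0,"grip": 4.5}
    - {"dx": -0.3,"dy": 0.1,"dz": 7.5,"wx": 0,"wy": 0,"wz": 0,"grip": 4.5}
    - {"dx": -0.3,"dy": 0.1,"dz": 7.95,"wx": 0,"wy": 0,"wz": 0,"grip": 4.5}
    - {"dx": -0.3,"dy": 0.1,"dz": 8,"wx": 0,"wy": 0,"wz": 0,"grip": 4.5}
    - {"dx": -0.3,"dy": 0.1,"dz": 8,"wx": 0,"wy": 0,"wz": 0,"grip": 4.5}

```text
clock: 27.2
eef_pos: [0.5666, -0.115, 0.0297]
tool_rot: [-0.01, 1.0, -0.001, 0.003]
ft_force: [-2.3, 0.7, 4.4]
grip_width: 0.0504
grasp_force: 65.3
```

```bash
python3 - <<'E'
from h import *
st()
E
```

```text
t 27.2 p [ 0.5666 -0.115   0.0297] z [ 0.005 -0.003 -1.   ] y [-0.021  1.    -0.003] F [-2.3  0.7  4.4] g 0.0504 65.3 q [-0.2   0.55 -0.09  0.93 -0.   -0.22]
```

Call:
arm_command:
  increments:
    - {"dx": 0,"dy": 0,"dz": 0,"wx": 0,"wy": 0,"wz": 0,"grip": 6.0}
    - {"dx": 0,"dy": 0,"dz": 0,"wx": 0,"wy": 0,"wz": 0,"grip": 6.0}
    - {"dx": 0,"dy": 0,"dz": 0,"wx": 0,"wy": 0,"wz": 0,"grip": 6.0}
    - {"dx": 0,"dy": 0,"dz": -3.5,"wx": 0,"wy": 0,"wz": 0,"grip": 6.0}
    - {"dx": 0,"dy": 0,"dz": -8,"wx": 0,"wy": 0,"wz": 0,"grip": 6.0}
    - {"dx": 0.6,"dy": 1,"dz": -12,"wx": 0,"wy": 0,"wz": 0.01,"grip": 6.8}
    - {"dx": 1.2,"dy": 3,"dz": -14,"wx": 0,"wy": 0,"wz": 0.02,"grip": 6.8}
    - {"dx": 1.5,"dy": 5,"dz": -14,"wx": 0,"wy": 0,"wz": 0.02,"grip": 6.8}
    - {"dx": 1.5,"dy": 5.5,"dz": -14,"wx": 0,"wy": 0,"wz": 0.02,"grip": 6.8}
    - {"dx": 1.5,"dy": 5.5,"dz": -14,"wx": 0,"wy": 0,"wz": 0.02,"grip": 6.8}

```text
clock: 28.2
eef_pos: [0.5489, -0.0595, 0.1673]
tool_rot: [-0.001, 1.0, -0.001, 0.001]
ft_force: [-0.0, 0.2, -0.4]
grip_width: 0.068
grasp_force: 0.0
```

```bash
python3 - <<'E'
from h import *
st(); jars(); lidplane(); st(); go([.6308,.111,.10],Ryaw(YAW))
E
```

```text
t 28.2 p [ 0.5489 -0.0595  0.1673] z [ 0.002 -0.003 -1.   ] y [-0.002  1.    -0.003] F [-0.   0.2 -0.4] g 0.068 0.0 q [-0.11  0.38  0.02  1.22 -0.   -0.11]
blue [278.3 158.4] 236 z 0.0559 [0.6314 0.1108 0.0559]
blue [384.6 177.2] 245 z 0.0564 [ 0.5694 -0.1929  0.0564]
blue [412.4 176.7] 251 z 0.0586 [ 0.5686 -0.2717  0.0586]
orange [274.5 219.1] 297 z 0.0568 [0.4563 0.123  0.0568]
yellow [291.1 262.4] 281 z 0.0522 [0.3341 0.0778 0.0522]
dish 24.212867736816406 [0.519  0.4015 0.028 ]
lid deg 74.95526530455207 x at z=.079 -0.0035106121476464296 1.0 res 0.0009934881597499013
t 28.3 p [ 0.5488 -0.0604  0.1668] z [ 0.001 -0.003 -1.   ] y [-0.     1.    -0.003] F [-0.3 -0.5  0.5] g 0.0681 0.0 q [-0.11  0.38  0.02  1.22 -0.   -0.11]
d -8.20 17.16 6.64  w -0.003 0.001 0.000
```

Call:
arm_command:
  increments:
    - {"dx": 0,"dy": 4,"dz": 0,"wx": 0,"wy": 0,"wz": 0,"grip": 6.8}
    - {"dx": 0,"dy": 9,"dz": 0,"wx": 0,"wy": 0,"wz": 0,"grip": 6.8}
    - {"dx": 0,"dy": 14,"dz": 0,"wx": 0,"wy": 0,"wz": 0,"grip": 6.8}
    - {"dx": -2.5,"dy": 17,"dz": 0,"wx": 0,"wy": 0,"wz": 0,"grip": 6.8}
    - {"dx": -5.5,"dy": 17.2,"dz": 1,"wx": 0,"wy": 0,"wz": 0,"grip": 6.8}
    - {"dx": -7.7,"dy": 17.2,"dz": 4,"wx": 0,"wy": 0,"wz": 0,"grip": 6.8}
    - {"dx": -8.2,"dy": 17.2,"dz": 6.6,"wx": 0,"wy": 0,"wz": 0,"grip": 6.8}
    - {"dx": -8.2,"dy": 17.2,"dz": 6.6,"wx": 0,"wy": 0,"wz": 0,"grip": 6.8}
    - {"dx": -8.2,"dy": 17.2,"dz": 6.6,"wx": 0,"wy": 0,"wz": 0,"grip": 6.8}
    - {"dx": -8.2,"dy": 17.2,"dz": 6.6,"wx": 0,"wy": 0,"wz": 0,"grip": 6.8}

```text
clock: 29.3
eef_pos: [0.6317, 0.1115, 0.1029]
tool_rot: [0.0, 1.0, -0.001, 0.002]
ft_force: [0.2, 0.2, 0.5]
grip_width: 0.0675
grasp_force: 0.0
```

```bash
python3 - <<'E'
from h import *
st(); go([.631,.111,.028],Ryaw(YAW))
E
```

```text
t 29.3 p [0.6317 0.1115 0.1029] z [ 0.004 -0.002 -1.   ] y [ 0.     1.    -0.002] F [0.2 0.2 0.5] g 0.0675 0.0 q [ 0.18  0.59  0.2   1.17 -0.    0.18]
d 0.11 -0.03 7.49  w -0.002 0.004 -0.000
```

Call:
arm_command:
  increments:
    - {"dx": 0,"dy": 0,"dz": 3,"wx": 0,"wy": 0,"wz": 0,"grip": 6.8}
    - {"dx": 0,"dy": 0,"dz": 6,"wx": 0,"wy": 0,"wz": 0,"grip": 6.8}
    - {"dx": 0,"dy": 0,"dz": 7.4,"wx": 0,"wy": 0,"wz": 0,"grip": 6.8}
    - {"dx": 0,"dy": 0,"dz": 7.4,"wx": 0,"wy": 0,"wz": 0,"grip": 6.8}
    - {"dx": 0,"dy": 0,"dz": 7.4,"wx": 0,"wy": 0,"wz": 0,"grip": 4.5}
    - {"dx": 0,"dy": 0,"dz": 7.4,"wx": 0,"wy": 0,"wz": 0,"grip": 4.5}
    - {"dx": 0,"dy": 0,"dz": 7.4,"wx": 0,"wy": 0,"wz": 0,"grip": 4.5}
    - {"dx": 0,"dy": 0,"dz": 7.4,"wx": 0,"wy": 0,"wz": 0,"grip": 4.5}

```text
clock: 30.1
eef_pos: [0.6331, 0.1121, 0.0298]
tool_rot: [-0.0, 1.0, -0.001, 0.003]
ft_force: [0.8, 0.3, 6.7]
grip_width: 0.0502
grasp_force: 62.7
```

```bash
python3 - <<'E'
from h import *
st(); go([*SLOT[3][:2],.11],Ryaw(YAW+.019))
E
```

```text
t 30.1 p [0.6331 0.1121 0.0298] z [ 0.007 -0.002 -1.   ] y [-0.     1.    -0.002] F [0.8 0.3 6.7] g 0.0502 62.7 q [ 0.18  0.66  0.11  1.02 -0.    0.18]
d 6.71 -14.78 -8.04  w -0.002 0.007 -0.019
```

Call:
arm_command:
  increments:
    - {"dx": 0,"dy": 0,"dz": -4,"wx": 0,"wy": 0,"wz": 0,"grip": 4.5}
    - {"dx": 0,"dy": 0,"dz": -8,"wx": 0,"wy": 0,"wz": 0,"grip": 4.5}
    - {"dx": 1.5,"dy": 0,"dz": -12,"wx": 0,"wy": 0,"wz": 0,"grip": 4.5}
    - {"dx": 5,"dy": 0,"dz": -14,"wx": 0,"wy": 0,"wz": 0,"grip": 4.5}
    - {"dx": 7,"dy": -2,"dz": -15,"wx": 0,"wy": 0,"wz": 0,"grip": 4.5}
    - {"dx": 7.5,"dy": -6,"dz": -15,"wx": 0,"wy": 0,"wz": -0.01,"grip": 4.5}
    - {"dx": 7.5,"dy": -10,"dz": -15,"wx": 0,"wy": 0,"wz": -0.02,"grip": 4.5}
    - {"dx": 7,"dy": -13.5,"dz": -15,"wx": 0,"wy": 0,"wz": -0.02,"grip": 4.5}
    - {"dx": 6.7,"dy": -14.8,"dz": -15,"wx": 0,"wy": 0,"wz": -0.02,"grip": 4.5}
    - {"dx": 6.7,"dy": -14.8,"dz": -15,"wx": 0,"wy": 0,"wz": -0.02,"grip": 4.5}

```text
clock: 31.1
eef_pos: [0.5642, -0.0376, 0.1777]
tool_rot: [-0.009, 1.0, -0.001, 0.001]
ft_force: [-0.0, 0.4, -0.5]
grip_width: 0.0503
grasp_force: 62.6
```

Call:
arm_command:
  increments:
    - {"dx": 0,"dy": 0,"dz": 3,"wx": 0,"wy": 0,"wz": 0,"grip": 4.5}
    - {"dx": 0,"dy": 0,"dz": 6,"wx": 0,"wy": 0,"wz": 0,"grip": 4.5}
    - {"dx": 0,"dy": 0,"dz": 7,"wx": 0,"wy": 0,"wz": 0,"grip": 4.5}
    - {"dx": 0,"dy": 0,"dz": 7,"wx": 0,"wy": 0,"wz": 0,"grip": 4.5}
    - {"dx": 0,"dy": 0,"dz": 7,"wx": 0,"wy": 0,"wz": 0,"grip": 4.5}
    - {"dx": 0,"dy": 0,"dz": 7,"wx": 0,"wy": 0,"wz": 0,"grip": 4.5}

```text
clock: 31.7
eef_pos: [0.5656, -0.0357, 0.1094]
tool_rot: [-0.011, 1.0, -0.001, 0.003]
ft_force: [0.4, -0.4, -0.5]
grip_width: 0.0502
grasp_force: 62.6
```

```bash
python3 - <<'E'
from h import *
st(); go([*SLOT[3][:2],.0312],Ryaw(YAW+.019))
E
```

```text
t 31.7 p [ 0.5656 -0.0357  0.1094] z [ 0.006 -0.002 -1.   ] y [-0.021  1.    -0.002] F [ 0.4 -0.4 -0.5] g 0.0502 62.6 q [-0.06  0.45 -0.03  1.09 -0.   -0.08]
d 0.05 0.02 7.82  w -0.002 0.006 0.002
```

Call:
arm_command:
  increments:
    - {"dx": 0,"dy": 0,"dz": 3,"wx": 0,"wy": 0,"wz": 0,"grip": 4.5}
    - {"dx": 0,"dy": 0,"dz": 6,"wx": 0,"wy": 0,"wz": 0,"grip": 4.5}
    - {"dx": 0,"dy": 0,"dz": 7.4,"wx": 0,"wy": 0,"wz": 0,"grip": 4.5}
    - {"dx": 0,"dy": 0,"dz": 7.8,"wx": 0,"wy": 0,"wz": 0,"grip": 4.5}
    - {"dx": 0,"dy": 0,"dz": 7.85,"wx": 0,"wy": 0,"wz": 0,"grip": 4.5}
    - {"dx": 0,"dy": 0,"dz": 7.85,"wx": 0,"wy": 0,"wz": 0,"grip": 4.5}

```text
clock: 32.3
eef_pos: [0.5658, -0.0363, 0.0306]
tool_rot: [-0.01, 1.0, -0.001, 0.003]
ft_force: [-0.4, -0.3, -0.8]
grip_width: 0.0502
grasp_force: 65.0
```

```bash
python3 - <<'E'
from h import *
st()
E
```

```text
t 32.3 p [ 0.5658 -0.0363  0.0306] z [ 0.006 -0.002 -1.   ] y [-0.02   1.    -0.002] F [-0.4 -0.3 -0.8] g 0.0502 65.0 q [-0.06  0.53 -0.12  0.91 -0.   -0.08]
```

Call:
arm_command:
  increments:
    - {"dx": 0,"dy": 0,"dz": 0,"wx": 0,"wy": 0,"wz": 0,"grip": 6.0}
    - {"dx": 0,"dy": 0,"dz": 0,"wx": 0,"wy": 0,"wz": 0,"grip": 6.0}
    - {"dx": 0,"dy": 0,"dz": 0,"wx": 0,"wy": 0,"wz": 0,"grip": 6.0}
    - {"dx": 0,"dy": 0,"dz": -3.5,"wx": 0,"wy": 0,"wz": 0,"grip": 6.0}
    - {"dx": 0,"dy": 0,"dz": -8,"wx": 0,"wy": 0,"wz": 0,"grip": 6.0}
    - {"dx": 3,"dy": 0,"dz": -12,"wx": 0,"wy": 0,"wz": 0,"grip": 6.0}
    - {"dx": 7,"dy": 0,"dz": -16,"wx": 0,"wy": 0,"wz": 0.1,"grip": 6.0}
    - {"dx": 11,"dy": 0,"dz": -20,"wx": 0,"wy": 0,"wz": 0.24,"grip": 5.0}
    - {"dx": 15,"dy": 0,"dz": -24,"wx": 0,"wy": 0,"wz": 0.38,"grip": 4.0}
    - {"dx": 18,"dy": 0,"dz": -28,"wx": 0,"wy": 0,"wz": 0.52,"grip": 2.8}

```text
clock: 33.3
eef_pos: [0.3939, -0.039, 0.2948]
tool_rot: [0.25, 0.968, -0.001, 0.001]
ft_force: [-0.1, -0.4, 0.3]
grip_width: 0.0282
grasp_force: 0.0
```

```bash
python3 - <<'E'
from h import *
st(); p,D=jars(); lidplane(); cv2.imwrite("pics/t4.png",cv2.resize(p[80:300,130:480],None,fx=2.2,fy=2.2,interpolation=2)[:,:,::-1])
go([.50,-.155,.385],Rx(0)); go([.651,-.1545,.37],Rx(0))
E
```

```text
t 33.3 p [ 0.3939 -0.039   0.2948] z [ 0.002 -0.002 -1.   ] y [ 0.484  0.875 -0.001] F [-0.1 -0.4  0.3] g 0.0282 0.0 q [-0.1   0.01 -0.1   1.46 -0.    0.41]
blue [384.6 177.2] 245 z 0.0565 [ 0.5693 -0.1929  0.0565]
blue [412.4 176.6] 250 z 0.059 [ 0.5688 -0.2716  0.059 ]
blue [357.  178.7] 239 z 0.0579 [ 0.5666 -0.1139  0.0579]
blue [329.8 179.8] 242 z 0.0588 [ 0.5651 -0.0362  0.0588]
orange [274.5 219.1] 298 z 0.0561 [0.4563 0.1231 0.0561]
yellow [291.2 262.4] 280 z 0.0507 [0.334  0.0776 0.0507]
dish 24.212867736816406 [0.519  0.4015 0.028 ]
lid deg 75.05060678339846 x at z=.079 -0.0036784505290972207 1.0 res 0.000941367460580974
d -14.84 -5.08 -8.38  w 0.010 0.010 1.050 
d -28.04 2.23 -6.69  w 0.010 0.010 1.050
```

View pics/t4.png

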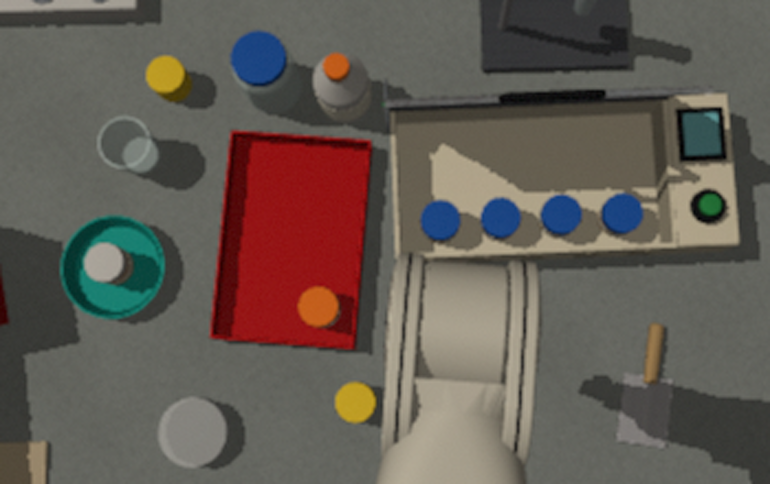

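All four blue jars stand in the chamber (crop x 440–622, y ≈ 215), the spent jar is in the dish, and orange is in the bin. Next comes the handle.

Call:
arm_command:
  increments:
    - {"dx": -4,"dy": -1.5,"dz": -3,"wx": 0,"wy": 0,"wz": 0.14,"grip": 2.8}
    - {"dx": -8,"dy": -3,"dz": -6,"wx": 0,"wy": 0,"wz": 0.28,"grip": 2.8}
    - {"dx": -12,"dy": -4,"dz": -9,"wx": 0,"wy": 0,"wz": 0.42,"grip": 2.8}
    - {"dx": -14.8,"dy": -5,"dz": -9,"wx": 0,"wy": 0,"wz": 0.56,"grip": 2.8}
    - {"dx": -14.8,"dy": -5,"dz": -9,"wx": 0,"wy": 0,"wz": 0.7,"grip": 2.8}
    - {"dx": -14.8,"dy": -5,"dz": -9,"wx": 0,"wy": 0,"wz": 0.84,"grip": 2.8}
    - {"dx": -14.8,"dy": -5,"dz": -9,"wx": 0,"wy": 0,"wz": 0.98,"grip": 2.8}
    - {"dx": -14.8,"dy": -5,"dz": -9,"wx": 0,"wy": 0,"wz": 1.05,"grip": 2.8}
    - {"dx": -14.8,"dy": -5,"dz": -9,"wx": 0,"wy": 0,"wz": 1.05,"grip": 2.8}

```text
clock: 34.3
eef_pos: [0.5021, -0.1538, 0.3833]
tool_rot: [0.699, 0.715, -0.0, 0.001]
ft_force: [-0.5, 0.4, 0.7]
grip_width: 0.0281
grasp_force: 0.0
```

```bash
python3 - <<'E'
from h import *
st(); go([.6515,-.154,.38],Rx(0)); go([.6515,-.154,.30],Rx(0))
E
```

```text
t 34.3 p [ 0.5021 -0.1538  0.3833] z [ 0.002 -0.002 -1.   ] y [1.    0.022 0.002] F [-0.5  0.4  0.7] g 0.0281 0.0 q [-0.3   0.29  0.46  1.74 -0.    1.25]
d -0.35 14.93 0.36  w 0.002 0.002 0.003 
d -0.33 14.92 8.36  w 0.002 0.002 0.003
```

Call:
arm_command:
  increments:
    - {"dx": 0,"dy": 4,"dz": 0,"wx": 0,"wy": 0,"wz": 0,"grip": 2.8}
    - {"dx": -0.1,"dy": 8,"dz": 0,"wx": 0,"wy": 0,"wz": 0,"grip": 2.8}
    - {"dx": -0.2,"dy": 12,"dz": 0,"wx": 0,"wy": 0,"wz": 0,"grip": 2.8}
    - {"dx": -0.3,"dy": 14.5,"dz": 0.2,"wx": 0,"wy": 0,"wz": 0,"grip": 2.8}
    - {"dx": -0.3,"dy": 14.9,"dz": 0.4,"wx": 0,"wy": 0,"wz": 0,"grip": 2.8}
    - {"dx": -0.3,"dy": 14.9,"dz": 0.4,"wx": 0,"wy": 0,"wz": 0,"grip": 2.8}
    - {"dx": -0.3,"dy": 14.9,"dz": 0.4,"wx": 0,"wy": 0,"wz": 0,"grip": 2.8}
    - {"dx": -0.3,"dy": 14.9,"dz": 0.4,"wx": 0,"wy": 0,"wz": 0,"grip": 2.8}

```text
clock: 35.1
eef_pos: [0.6497, -0.1537, 0.3824]
tool_rot: [0.7, 0.715, 0.001, 0.003]
ft_force: [0.3, 0.5, -0.3]
grip_width: 0.0282
grasp_force: 0.0
```

```bash
python3 - <<'E'
from h import *
st(); go([.6515,-.154,.30],Rx(0))
E
```

```text
t 35.1 p [ 0.6497 -0.1537  0.3824] z [ 0.005 -0.003 -1.   ] y [1.    0.021 0.005] F [ 0.3  0.5 -0.3] g 0.0282 0.0 q [-0.23  0.68  1.09  1.97 -0.    1.32]
d -0.01 0.14 8.24  w 0.005 0.003 0.002
```

Call:
arm_command:
  increments:
    - {"dx": 0,"dy": 0.15,"dz": 2.5,"wx": 0,"wy": 0,"wz": 0,"grip": 2.8}
    - {"dx": 0,"dy": 0.15,"dz": 5,"wx": 0,"wy": 0,"wz": 0,"grip": 2.8}
    - {"dx": 0,"dy": 0.15,"dz": 7.2,"wx": 0,"wy": 0,"wz": 0,"grip": 2.8}
    - {"dx": 0,"dy": 0.15,"dz": 8.2,"wx": 0,"wy": 0,"wz": 0,"grip": 2.8}
    - {"dx": 0,"dy": 0.15,"dz": 8.2,"wx": 0,"wy": 0,"wz": 0,"grip": 2.8}
    - {"dx": 0,"dy": 0.15,"dz": 8.2,"wx": 0,"wy": 0,"wz": 0,"grip": 0.5}
    - {"dx": 0,"dy": 0.15,"dz": 8.2,"wx": 0,"wy": 0,"wz": 0,"grip": 0.5}
    - {"dx": 0,"dy": 0.15,"dz": 8.2,"wx": 0,"wy": 0,"wz": 0,"grip": 0.5}
    - {"dx": 0,"dy": 0.15,"dz": 8.2,"wx": 0,"wy": 0,"wz": 0,"grip": 0.5}
    - {"dx": 0,"dy": 0.15,"dz": 8.2,"wx": 0,"wy": 0,"wz": 0,"grip": 0.5}

```text
clock: 36.1
eef_pos: [0.6526, -0.1538, 0.3008]
tool_rot: [0.7, 0.715, 0.001, 0.003]
ft_force: [-2.7, 1.2, 6.3]
grip_width: 0.0075
grasp_force: 58.9
```

```bash
python3 - <<'E'
from h import *
st(); lidang(); lidplane()
o=monitor.get_obs(); b=(o["eef_pos"],R.from_quat(o["tool_rot"]))
p0,_=grasp(1.309,0); off=b[0]-p0; print(off)
def arc(u): p,Rg=grasp(1.309*(1-u),.785*u); return p+off*(1-u),Rg
for u in np.arange(.05,.51,.05): go(*arc(u),"",b)
E
```

```text
t 36.1 p [ 0.6526 -0.1538  0.3008] z [ 0.005 -0.003 -1.   ] y [1.    0.021 0.005] F [-2.7  1.2  6.3] g 0.0075 58.9 q [-0.23  0.61  0.74  1.7  -0.    1.32]
bar ang 74.70629752764185 r 0.24752416380259684
lid deg 74.65260361625405 x at z=.079 -0.003721341044789838 1.0 res 0.0009724057239868977
[-0.00181782  0.0001519   0.00211305]
d 0.00 -1.46 0.47  w -0.034 0.003 0.002 
d 0.01 -2.89 1.03  w -0.073 0.003 0.002 
d 0.01 -4.28 1.69  w -0.113 0.003 0.002 
d 0.02 -5.62 2.44  w -0.152 0.003 0.002 
d 0.02 -6.91 3.28  w -0.191 0.003 0.002 
d 0.02 -8.14 4.20  w -0.230 0.003 0.002 
d 0.03 -9.32 5.21  w -0.270 0.003 0.002 
d 0.03 -10.42 6.29  w -0.309 0.003 0.003 
d 0.04 -11.45 7.44  w -0.348 0.003 0.003 
d 0.04 -12.40 8.66  w -0.387 0.003 0.003
```

Call:
arm_command:
  increments:
    - {"dx": 0,"dy": -1.46,"dz": 0.47,"wx": -0.034,"wy": 0,"wz": 0,"grip": 0.5}
    - {"dx": 0,"dy": -2.89,"dz": 1.03,"wx": -0.073,"wy": 0,"wz": 0,"grip": 0.5}
    - {"dx": 0,"dy": -4.28,"dz": 1.69,"wx": -0.113,"wy": 0,"wz": 0,"grip": 0.5}
    - {"dx": 0,"dy": -5.62,"dz": 2.44,"wx": -0.152,"wy": 0,"wz": 0,"grip": 0.5}
    - {"dx": 0,"dy": -6.91,"dz": 3.28,"wx": -0.191,"wy": 0,"wz": 0,"grip": 0.5}
    - {"dx": 0,"dy": -8.14,"dz": 4.2,"wx": -0.23,"wy": 0,"wz": 0,"grip": 0.5}
    - {"dx": 0,"dy": -9.32,"dz": 5.21,"wx": -0.27,"wy": 0,"wz": 0,"grip": 0.5}
    - {"dx": 0,"dy": -10.42,"dz": 6.29,"wx": -0.309,"wy": 0,"wz": 0,"grip": 0.5}
    - {"dx": 0,"dy": -11.45,"dz": 7.44,"wx": -0.348,"wy": 0,"wz": 0,"grip": 0.5}
    - {"dx": 0,"dy": -12.4,"dz": 8.66,"wx": -0.387,"wy": 0,"wz": 0,"grip": 0.5}

```text
clock: 37.15
eef_pos: [0.5294, -0.1561, 0.2141]
tool_rot: [0.685, 0.701, 0.14, 0.138]
ft_force: [-1.7, 0.9, 3.7]
grip_width: 0.0075
grasp_force: 61.1
```

```bash
python3 - <<'E'
from h import *
st(); lidang()
def arc(u): return grasp(1.309*(1-u),.785*u)
o=monitor.get_obs(); b=(o["eef_pos"],R.from_quat(o["tool_rot"])); print(b[0]-arc(.5)[0])
for u in np.arange(.55,.96,.05): go(*arc(u),"",b)
go(*arc(1),"",b)
E
```

```text
t 37.15 p [ 0.5294 -0.1561  0.2141] z [ 0.386  0.006 -0.923] y [0.922 0.021 0.386] F [-1.7  0.9  3.7] g 0.0075 61.1 q [-0.37  0.08 -0.31  0.8   0.14  1.21]
bar ang 37.71188692982267 r 0.24648975331641615
[-0.00057725  0.00028518  0.0016513 ]
d -0.02 -1.31 1.02  w -0.036 0.001 0.004 
d -0.02 -2.55 1.94  w -0.075 0.001 0.004 
d -0.01 -3.72 2.95  w -0.114 0.001 0.004 
d -0.01 -4.83 4.03  w -0.154 0.001 0.004 
d -0.00 -5.87 5.19  w -0.193 0.001 0.004 
d 0.00 -6.82 6.41  w -0.232 0.001 0.004 
d 0.01 -7.70 7.69  w -0.271 0.001 0.004 
d 0.01 -8.48 9.03  w -0.311 0.001 0.004 
d 0.02 -9.18 10.42  w -0.350 0.000 0.004 
d 0.02 -9.78 11.86  w -0.389 0.000 0.004
```

Call:
arm_command:
  increments:
    - {"dx": 0,"dy": -1.3,"dz": 1.0,"wx": -0.036,"wy": 0,"wz": 0,"grip": 0.5}
    - {"dx": 0,"dy": -2.55,"dz": 1.94,"wx": -0.075,"wy": 0,"wz": 0,"grip": 0.5}
    - {"dx": 0,"dy": -3.72,"dz": 2.95,"wx": -0.114,"wy": 0,"wz": 0,"grip": 0.5}
    - {"dx": 0,"dy": -4.83,"dz": 4.03,"wx": -0.154,"wy": 0,"wz": 0,"grip": 0.5}
    - {"dx": 0,"dy": -5.87,"dz": 5.19,"wx": -0.193,"wy": 0,"wz": 0,"grip": 0.5}
    - {"dx": 0,"dy": -6.82,"dz": 6.41,"wx": -0.232,"wy": 0,"wz": 0,"grip": 0.5}
    - {"dx": 0,"dy": -7.7,"dz": 7.69,"wx": -0.271,"wy": 0,"wz": 0,"grip": 0.5}
    - {"dx": 0,"dy": -8.48,"dz": 9.03,"wx": -0.311,"wy": 0,"wz": 0,"grip": 0.5}
    - {"dx": 0,"dy": -9.1,"dz": 10.2,"wx": -0.345,"wy": 0,"wz": 0,"grip": 0.5}
    - {"dx": 0,"dy": -9.5,"dz": 11.2,"wx": -0.37,"wy": 0,"wz": 0,"grip": 0.5}

```text
clock: 38.15
eef_pos: [0.4841, -0.1569, 0.0724]
tool_rot: [0.648, 0.664, 0.266, 0.261]
ft_force: [-0.2, 4.1, 2.0]
grip_width: 0.0078
grasp_force: 62.5
```

```bash
python3 - <<'E'
from h import *
st(); lidang()
go(*grasp(0,.785)); go(*grasp(-.015,.785))
E
```

```text
t 38.15 p [ 0.4841 -0.1569  0.0724] z [ 0.691  0.015 -0.722] y [0.722 0.018 0.691] F [-0.2  4.1  2. ] g 0.0078 62.5 q [-0.53  0.18 -0.97 -0.27  0.37  1.15]
bar ang 1.3305518069937061 r 0.2455696986203123
d -0.04 -0.32 0.45  w -0.022 -0.002 0.004 
d -0.04 -0.57 0.71  w -0.022 -0.002 0.004
```

Call:
arm_command:
  increments:
    - {"dx": 0,"dy": -0.2,"dz": 0.25,"wx": -0.01,"wy": 0,"wz": 0,"grip": 0.5}
    - {"dx": 0,"dy": -0.35,"dz": 0.45,"wx": -0.02,"wy": 0,"wz": 0,"grip": 0.5}
    - {"dx": 0,"dy": -0.45,"dz": 0.55,"wx": -0.02,"wy": 0,"wz": 0,"grip": 0.5}
    - {"dx": 0,"dy": -0.5,"dz": 0.6,"wx": -0.02,"wy": 0,"wz": 0,"grip": 0.5}
    - {"dx": 0,"dy": -0.5,"dz": 0.6,"wx": -0.02,"wy": 0,"wz": 0,"grip": 0.5}

```text
clock: 38.65
eef_pos: [0.4845, -0.1569, 0.0668]
tool_rot: [0.645, 0.661, 0.273, 0.268]
ft_force: [-22.8, 4.8, 27.4]
grip_width: 0.0077
grasp_force: 66.2
```

```bash
python3 - <<'E'
from h import *
st(); lidang()
E
```

```text
t 38.65 p [ 0.4845 -0.1569  0.0668] z [ 0.707  0.015 -0.707] y [0.707 0.018 0.707] F [-22.8   4.8  27.4] g 0.0077 66.2 q [-0.54  0.21 -1.   -0.35  0.39  1.15]
bar ang -0.035803459274813196 r 0.24536156256861907
```

Call:
arm_command:
  increments:
    - {"dx": 0,"dy": 0.3,"dz": -0.4,"wx": 0,"wy": 0,"wz": 0,"grip": 3.2}
    - {"dx": 0,"dy": 0.3,"dz": -0.4,"wx": 0,"wy": 0,"wz": 0,"grip": 3.2}
    - {"dx": 0,"dy": 0.3,"dz": -0.4,"wx": 0,"wy": 0,"wz": 0,"grip": 3.2}
    - {"dx": 0,"dy": 0.3,"dz": -3,"wx": 0,"wy": 0,"wz": 0,"grip": 3.2}
    - {"dx": 0,"dy": 0.3,"dz": -7,"wx": 0,"wy": 0,"wz": 0,"grip": 3.2}
    - {"dx": 0,"dy": 1,"dz": -11,"wx": 0,"wy": 0,"wz": 0,"grip": 3.2}
    - {"dx": 0,"dy": 5,"dz": -13,"wx": 0.14,"wy": 0,"wz": 0,"grip": 2}
    - {"dx": 0,"dy": 9,"dz": -15,"wx": 0.28,"wy": 0,"wz": 0,"grip": 1}
    - {"dx": 0,"dy": 12,"dz": -16,"wx": 0.42,"wy": 0,"wz": 0,"grip": 0}
    - {"dx": 0,"dy": 13,"dz": -17,"wx": 0.56,"wy": 0,"wz": 0,"grip": 0}

```text
clock: 39.65
eef_pos: [0.4563, -0.1592, 0.2676]
tool_rot: [0.688, 0.701, 0.133, 0.131]
ft_force: [1.7, -1.0, -0.7]
grip_width: 0.0001
grasp_force: 0.0
```

```bash
python3 - <<'E'
from h import *
st(); p,D=viewer.camera("top")
P=np.array([dep("top",u,v,D) for u in range(320,425,5) for v in range(140,186,5)])
A=np.c_[(P-HINGE)@EX,(P-HINGE)@EY,np.ones(len(P))]; w=np.ones(len(P),bool)
for _ in range(5):
    s=np.linalg.lstsq(A[w],P[w,2],rcond=None)[0]; w=abs(P[:,2]-A@s)<.005
print("lid slope",s,w.mean()); print(dep("top",*proj("top",[.473,-.1575,.08]),D))
for c,a,bb in blobs(p,50,78): print(c,a,onz("top",*c,.090),dep("top",*c,D))
cv2.imwrite("pics/t5.png",cv2.resize(p[100:260,280:490],None,fx=3.7,fy=3.7,interpolation=2)[:,:,::-1])
go([.573,-.378,.2],Rx(0)); go([.45,-.3,.25],Rx(0))
E
```

```text
t 39.65 p [ 0.4563 -0.1592  0.2676] z [ 0.367  0.007 -0.93 ] y [0.93  0.017 0.367] F [ 1.7 -1.  -0.7] g 0.0001 0.0 q [-0.44 -0.07 -0.32  0.99  0.16  1.14]
lid slope [-2.57978287e-05  1.24833279e-03  8.15265463e-02] 1.0
[ 0.4730133  -0.15751706  0.07984814]
[452.6 172.5] 84 [ 0.57280815 -0.3772114   0.09      ] [ 0.57158825 -0.37511197  0.09722889]
[561.7 273.1] 459 [ 0.29212996 -0.65243178  0.09      ] [ 0.29271341 -0.64724155  0.10012979]
d -21.98 6.88 11.14  w 0.383 0.002 0.003 
d -13.93 -2.49 1.95  w 0.383 0.002 0.003
```

View pics/t5.png

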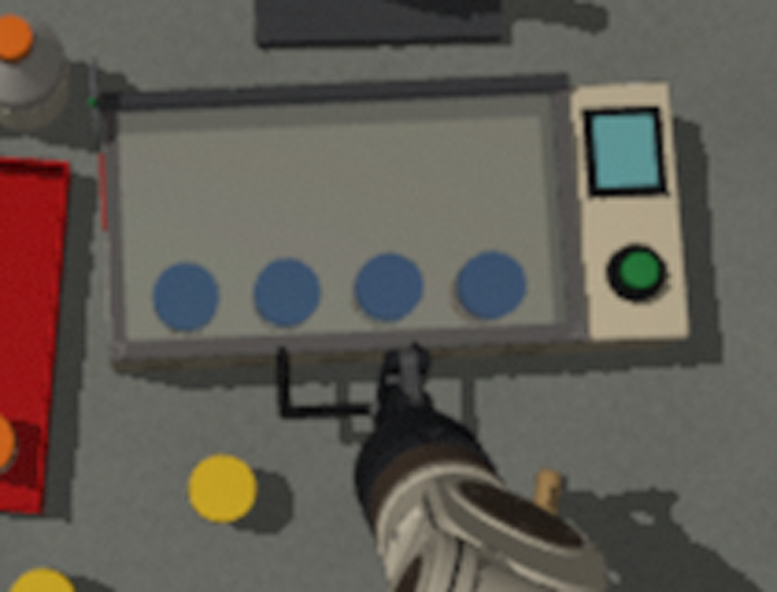

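The lid is flat (slope 0) with four blue caps beneath it. The green button is at crop (640,270), so at world (0.572, −0.376). Moving above it with closed fingers.

Call:
arm_command:
  increments:
    - {"dx": -4,"dy": 1,"dz": 1,"wx": 0.1,"wy": 0,"wz": 0,"grip": 0}
    - {"dx": -8,"dy": 2,"dz": 3,"wx": 0.2,"wy": 0,"wz": 0,"grip": 0}
    - {"dx": -12,"dy": 3.5,"dz": 5,"wx": 0.3,"wy": 0,"wz": 0,"grip": 0}
    - {"dx": -16,"dy": 5,"dz": 8,"wx": 0.38,"wy": 0,"wz": 0,"grip": 0}
    - {"dx": -20,"dy": 6.3,"dz": 10,"wx": 0.383,"wy": 0,"wz": 0,"grip": 0}
    - {"dx": -21.8,"dy": 6.8,"dz": 11,"wx": 0.383,"wy": 0,"wz": 0,"grip": 0}
    - {"dx": -21.8,"dy": 6.8,"dz": 11,"wx": 0.383,"wy": 0,"wz": 0,"grip": 0}
    - {"dx": -21.8,"dy": 6.8,"dz": 11,"wx": 0.383,"wy": 0,"wz": 0,"grip": 0}
    - {"dx": -21.8,"dy": 6.8,"dz": 11,"wx": 0.383,"wy": 0,"wz": 0,"grip": 0}

```text
clock: 40.6
eef_pos: [0.5639, -0.3739, 0.1884]
tool_rot: [0.7, 0.714, -0.001, -0.002]
ft_force: [0.1, 0.2, -0.1]
grip_width: 0.0
grasp_force: 0.0
```

```bash
python3 - <<'E'
from h import *
st(); go([.572,-.376,.105],Rx(0))
E
```

```text
t 40.6 p [ 0.5639 -0.3739  0.1884] z [-0.004  0.002 -1.   ] y [ 1.     0.02  -0.004] F [ 0.1  0.2 -0.1] g 0.0 0.0 q [-0.59  0.63  0.49  1.44 -0.    0.97]
d -0.24 0.84 8.34  w -0.004 -0.002 0.001
```

Call:
arm_command:
  increments:
    - {"dx": -0.2,"dy": 0.8,"dz": 3,"wx": 0,"wy": 0,"wz": 0,"grip": 0}
    - {"dx": -0.2,"dy": 0.8,"dz": 6,"wx": 0,"wy": 0,"wz": 0,"grip": 0}
    - {"dx": -0.2,"dy": 0.8,"dz": 8,"wx": 0,"wy": 0,"wz": 0,"grip": 0}
    - {"dx": -0.2,"dy": 0.8,"dz": 8,"wx": 0,"wy": 0,"wz": 0,"grip": 0}
    - {"dx": -0.2,"dy": 0.8,"dz": 8,"wx": 0,"wy": 0,"wz": 0,"grip": 0}
    - {"dx": -0.2,"dy": 0.8,"dz": 8,"wx": 0,"wy": 0,"wz": 0,"grip": 0}

```text
clock: 41.2
eef_pos: [0.5729, -0.3768, 0.1107]
tool_rot: [0.7, 0.714, -0.0, -0.0]
ft_force: [-0.7, -1.1, 0.8]
grip_width: 0.0002
grasp_force: 0.0
```

```bash
python3 - <<'E'
from h import *
st(); go([.572,-.376,.095],Rx(0))
E
```

```text
t 41.2 p [ 0.5729 -0.3768  0.1107] z [-0.001 -0.    -1.   ] y [ 1.     0.02  -0.001] F [-0.7 -1.1  0.8] g 0.0002 0.0 q [-0.58  0.68  0.38  1.27 -0.    0.97]
d 0.09 -0.08 1.57  w -0.001 0.000 0.001
```

Call:
arm_command:
  increments:
    - {"dx": 0,"dy": 0,"dz": 0.8,"wx": 0,"wy": 0,"wz": 0,"grip": 0}
    - {"dx": 0,"dy": 0,"dz": 1.4,"wx": 0,"wy": 0,"wz": 0,"grip": 0}
    - {"dx": 0,"dy": 0,"dz": 1.7,"wx": 0,"wy": 0,"wz": 0,"grip": 0}
    - {"dx": 0,"dy": 0,"dz": 1.9,"wx": 0,"wy": 0,"wz": 0,"grip": 0}
    - {"dx": 0,"dy": 0,"dz": 2.0,"wx": 0,"wy": 0,"wz": 0,"grip": 0}
    - {"dx": 0,"dy": 0,"dz": 2.0,"wx": 0,"wy": 0,"wz": 0,"grip": 0}

```text
clock: 41.8
eef_pos: [0.5725, -0.377, 0.091]
tool_rot: [0.7, 0.714, -0.0, -0.001]
ft_force: [-2.0, 1.8, 12.4]
grip_width: -0.0001
grasp_force: 6.2
```

```bash
python3 -c "
from h import *
st()"
```

```text
t 41.8 p [ 0.5725 -0.377   0.091 ] z [-0.002  0.    -1.   ] y [ 1.     0.019 -0.002] F [-2.   1.8 12.4] g -0.0001 6.2 q [-0.58  0.69  0.35  1.23 -0.    0.97]
```

Call:
arm_command:
  increments:
    - {"dx": 0,"dy": 0,"dz": 0.1,"wx": 0,"wy": 0,"wz": 0,"grip": 0}
    - {"dx": 0,"dy": 0,"dz": 0.1,"wx": 0,"wy": 0,"wz": 0,"grip": 0}
    - {"dx": 0,"dy": 0,"dz": -2,"wx": 0,"wy": 0,"wz": 0,"grip": 0}
    - {"dx": 0,"dy": 0,"dz": -6,"wx": 0,"wy": 0,"wz": 0,"grip": 0}
    - {"dx": 0,"dy": 0,"dz": -11,"wx": 0,"wy": 0,"wz": 0,"grip": 0}
    - {"dx": 0,"dy": -4,"dz": -15,"wx": 0,"wy": 0,"wz": 0,"grip": 0}
    - {"dx": 0,"dy": -9,"dz": -17,"wx": 0,"wy": 0,"wz": 0,"grip": 0}
    - {"dx": 0,"dy": -13,"dz": -18,"wx": 0,"wy": 0,"wz": 0,"grip": 0}
    - {"dx": 0,"dy": -16,"dz": -18,"wx": 0,"wy": 0,"wz": 0,"grip": 0}
    - {"dx": 0,"dy": -16,"dz": -18,"wx": 0,"wy": 0,"wz": 0,"grip": 0}

```text
clock: 42.8
eef_pos: [0.4087, -0.38, 0.2698]
tool_rot: [0.702, 0.712, -0.001, -0.003]
ft_force: [0.4, 0.2, 0.2]
grip_width: -0.0002
grasp_force: 0.0
```

```bash
python3 - <<'E'
from h import *
st(); p,D=jars(); cv2.imwrite("pics/t6.png",p[:,:,::-1])
P=np.array([dep("top",u,v,D) for u in range(320,425,5) for v in range(140,186,5)])
A=np.c_[(P-HINGE)@EX,np.ones(len(P))]; print(np.linalg.lstsq(A,P[:,2],rcond=None)[0])
E
```

```text
t 42.8 p [ 0.4087 -0.38    0.2698] z [-0.006  0.002 -1.   ] y [ 1.     0.015 -0.006] F [0.4 0.2 0.2] g -0.0002 0.0 q [-0.75  0.35  0.26  1.48 -0.    0.81]
orange [274.5 219.2] 298 z 0.0537 [0.4562 0.1233 0.0537]
yellow [339.8 231.6] 278 z 0.0522 [ 0.4173 -0.061   0.0522]
yellow [291.2 262.5] 281 z 0.0502 [0.3338 0.0777 0.0502]
dish 24.212867736816406 [0.519  0.4015 0.028 ]
[-0.0008518   0.08151595]
```

View pics/t6.png

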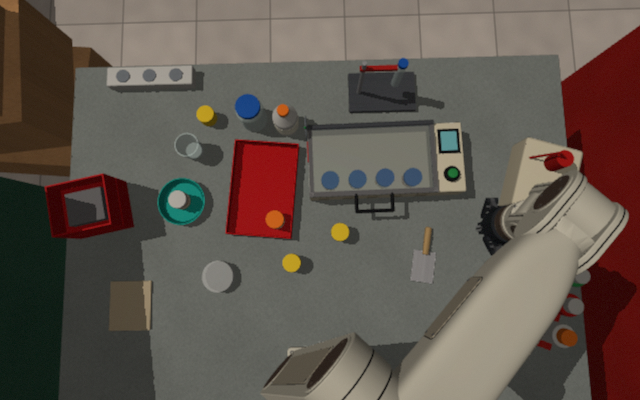

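The lid is shut over four blue caps at (330–412,178), the spent jar is in the dish (178,199), orange is in the bin (275,219), and the bystanders have not moved.

```bash
python3 -c "
from workcell import job
print(job.job_done())"
```

```text
the job is handed in; nothing more can be done
None
```

The job is handed in: the lid stood released at 75°, the spent jar is in the teal dish, all four blue-capped jars stand in the warmer with the lid fully shut, and the start button was pressed until it bottomed (about 12 N). The orange jar and everything else on the bench looked unmoved in the last picture, and the hand-in gave no verdict.

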